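# Add carved tailpieces to the UV tanning drawer and restart the lamp through its interlock

### The arm

A 6-joint arm with a two-finger parallel gripper is mounted at the origin on the work surface. World frame = base frame: x ahead of the robot, y to its left, z up, the work surface at z = 0. Lengths are in mm, angles in rad, forces in N, time in s.
With the tool pointing down it reaches from about 300 to 1000 mm from the base axis. Payload 5.1 kg.
Tool frame: the origin (TCP) lies midway between the tips of the shut fingers; the grasp point (between the pads) lies 19 mm behind it (ctrl.pinch_z is the distance from the TCP to the grasp point, in mm); z points along the fingers, y is the line along which they close (so a half turn about z gives the same grasp; the last joint's range is limited). The gripper opens to 95 mm and grips with 3 to 60 N. Pads are 20 mm wide; open, the fingers measure 119 mm over their backs; the gripper's body (75 mm by 180 mm) begins 59 mm behind the grasp point.
Start: joints at [1.204, 0.124, 1.65, -0, 1.367, -0.083], TCP at [182.025, 623.98, 194.056] pointing down, gripper open.
Joint ranges: [-2.61, 2.61], [-1.02, 2.33], [0.03, 2.71], [-1.35, 4.49], [0.32, 2.68], [-2.91, 2.91]. Speed limits (rad/s): [2.57, 2.57, 3.14, 3.14, 3.14, 3.14].

### API

Orientations are given as a rotation vector (axis times angle).
In Python, from rig import ctrl gives the robot as it stands.
- The arm moves only by the shell command python3 -m creep 'ROWS' [FORCE]. ROWS is JSON, one flat list of numbers, 5 for each row, row after row: the shift along the tool's x, y, z in units of 0.6 m (1.0 is 0.6 m), then the turn about the tool's z in units of 45 degrees (1.0 is 45 degrees), then the closure in counts, from 0 (fully open) to 255 (shut). A call has exactly 8 rows; each row is the pose to reach, as a shift and turn from the pose commanded when the call began, along the tool's axes at that moment; what a row does not reach only later rows make up. A row lasts 1/12 s, in which the tool goes at most 41.7 mm and 7.16 degrees, less where a joint would pass 70% of its speed; a pose out of reach is approached as far as the arm can. A call with a number of a shift or a turn outside -1 to 1 is refused whole. A call with a gripper value outside its range is refused whole. The fingers move at their own pace and stop on an object; FORCE is the grip in N (left out, the last holds). Time passes only in rows, so rows that repeat a pose let the fingers close, or fill a call up. It gives the time, the measured TCP pose, the force, the opening and the grip force at its end, in the units of the state.
- ctrl.get_obs(): the state, without advancing time (a new reading comes with each control period).
- ctrl.capture(name): name is "scene" or "side" or "wrist"; returns a dict with "color" (400x640x3 uint8, red, green, blue), "fx", "fy", "cx", "cy" (pixels), "distortion" ([k1, k2, p1, p2, k3] as OpenCV has them; the pictures are not rectified), "view" (4x4, takes a point from world to camera coordinates). Camera axes: x right, y down, z forward; pixel columns grow to the right and rows downward; lengths in mm; the calibration is good to about 2 mm. A picture is of the moment at which its call begins. There is no depth.
- ctrl.finish_job(): hands the job in; it is judged then, once.
Trained networks look in a picture, given as the dict that the camera call returned (one of the last four; its "shot" number tells which), for a name from the list of things; names that differ only in an ending like _2 or _b are one class to them, and where a whole thing is asked for, a point or a joint stands for the part that bears it (a point fixed in the world has none). Each returns a list of dicts, best first, with "conf" (0 to 1); they miss things now and then, are a little off and sometimes report something else, mostly with a low value. They report only what shows in the picture. A call takes as long as a camera call. They do not tell look-alikes from the thing itself.
- ctrl.cut_out(thing, picture): "mask" (400x640 bool, what is visible of it) and "bbox" ([left, top, right, bottom] in pixels, round what is visible of it).
- ctrl.pinpoint(thing, picture): "pixel" ([column, row] in pixels: a listed point, or the origin of a listed thing).
The state is a dict: "time": time; "q": joint angles; "qvel": joint speeds; "effort": joint torques, N m; "tool_pos": TCP position; "ee_rot": TCP orientation; "ft_force": force on the tool from outside, world axes, zero at the start; "wrist_torque": the same for the moment, N m; "width": finger opening in mm; "grip_force": force on a finger pad.
Only numpy, scipy, OpenCV 4.12 (cv2) and the standard library are available. Lean on these libraries where they do the work, as an engineer would, in place of code of your own. Each camera call takes 0.05 s, during which the arm holds its last target. There are 200 camera calls.

### The job

Add the carved tailpieces lying on the bench to the one already under the lamp in the UV tanning box: switch the lamp off (shorter knob) and unlock the drawer (longer knob), each anticlockwise to its stop, pull the drawer right out and lay every tailpiece in it beside the first, flat side down, lengthwise from front to back, narrow ends all towards the drawer's handle. Then push the drawer fully home, turn the lock knob clockwise to its stop, which frees the lamp switch, and turn that clockwise to its stop. Do not knock the glue bottle over.

Things in the scene. Friction and masses are not known exactly. Their poses are not given: they have to be found in the camera images.
- uvbox: The UV tanning box, fixed on the left of the bench: grey, 376 mm wide (y), 250 mm deep (x), 130 mm tall, amber window and two black bar knobs on top. Origin: centre of its underside. x runs from its drawer front to its back, y to the left as one faces the front, z up. The front faces the robot's right. A lamp hood, underside 80 mm above the bench, covers the shut drawer.
- tray_floor (a point): Centre of the drawer's inner floor; moves with the drawer, axes as uvbox. An aluminium tray, floor 28 mm above the bench, 186 mm long inside (x), 326 mm wide (y); side and back walls 38 mm, front panel 50 mm high above the floor. With the drawer right out this point lies 77 mm in front of the hood, and 105 mm behind the outer face of the front panel.
- drawer_handle (a point): Middle of the drawer's handle, a level steel bar 11 mm thick, 120 mm long along the box's y, 45 mm in front of the drawer's front panel (57 mm in front of the hood when shut), 72 mm above the bench, open above and below. Axes as uvbox; moves with the drawer.
- drawer (a joint): How far the drawer is out, m: 0 shut (stop), 0.17 right out (stop); it opens along the box's -x. It stays where left and takes about 2 to 4 N to slide. It starts shut and locked.
- bolt (a joint): Turn of the drawer-lock handle, rad: 0 unlocked, 1.4 locked (stop), clockwise from above. It swings a bolt into a notch in the drawer's side wall: it can lock only when the drawer is shut to within about 3 mm, and then bars the drawer (firmly while the lamp is on) until turned back below 0.3. Stays where left; about 0.1 N m. Starts locked.
- bolt_grip (a point): Grip point of the drawer-lock handle, on its upright axis, 166 mm above the bench. The longer black knob: a bar 70 mm long, 16 mm wide, its top 13 mm above this point, its foot 20 mm below, then a 42 mm round flange and a steel cam plate. The point's x axis lies along the bar and turns with it; at 0 it is the box's x. The lamp switch's axis is 90 mm away, to the box's -y.
- lamp (a joint): Turn of the lamp switch, rad: 0 off, 1.05 on (stop), clockwise from above. Cam plates under the knobs interlock: from off it cannot turn more than about 0.1 until the lock handle is at least about 1.28 round, and the lock handle cannot turn back while it is on (above about 0.1). Stays where left; about 0.08 N m. Starts on.
- lamp_grip (a point): Grip point of the lamp switch, on its upright axis, 166 mm above the bench. The shorter black knob: a bar 46 mm long, 14 mm wide, heights as for the lock handle. The point's x axis lies along the bar and turns with it; at 0 it is the box's x.
- glue: White glue bottle, 38 mm across and 95 mm tall, standing among the tailpieces; a bystander. Origin at the centre of its underside.
- tail0: Carved boxwood viola tailpiece, starting in the shut drawer, near its +y wall, already laid as wanted: 130 mm long (x), flat underside, domed top, 15 mm tall in the middle, tapering from 44 mm wide at the string end (+x; row of four small holes and a dark fret) to 20 mm at the narrow end (-x), 33 mm wide at mid-length, about 50 g. Origin at the centre of its underside, z up.
- tail0_narrow (a point): Narrow end of tail0, 65 mm from its origin along its -x, on the underside.
- tail1: Carved boxwood viola tailpiece, one of two to four alike on the right of the bench (missing ones read None): 130 mm long (x), flat underside, domed top, 15 mm tall in the middle, tapering from 44 mm wide at the string end (+x; row of four small holes and a dark fret) to 20 mm at the narrow end (-x), 33 mm wide at mid-length, about 50 g. Origin at the centre of its underside, z up.
- tail1_narrow (a point): Narrow end of tail1, 65 mm from its origin along its -x, on the underside.
- tail2: Carved boxwood viola tailpiece, one of two to four alike on the right of the bench (missing ones read None): 130 mm long (x), flat underside, domed top, 15 mm tall in the middle, tapering from 44 mm wide at the string end (+x; row of four small holes and a dark fret) to 20 mm at the narrow end (-x), 33 mm wide at mid-length, about 50 g. Origin at the centre of its underside, z up.
- tail2_narrow (a point): Narrow end of tail2, 65 mm from its origin along its -x, on the underside.
- tail3: Carved boxwood viola tailpiece, one of two to four alike on the right of the bench (missing ones read None): 130 mm long (x), flat underside, domed top, 15 mm tall in the middle, tapering from 44 mm wide at the string end (+x; row of four small holes and a dark fret) to 20 mm at the narrow end (-x), 33 mm wide at mid-length, about 50 g. Origin at the centre of its underside, z up.
- tail3_narrow (a point): Narrow end of tail3, 65 mm from its origin along its -x, on the underside.
- tail4: Carved boxwood viola tailpiece, one of two to four alike on the right of the bench (missing ones read None): 130 mm long (x), flat underside, domed top, 15 mm tall in the middle, tapering from 44 mm wide at the string end (+x; row of four small holes and a dark fret) to 20 mm at the narrow end (-x), 33 mm wide at mid-length, about 50 g. Origin at the centre of its underside, z up.
- tail4_narrow (a point): Narrow end of tail4, 65 mm from its origin along its -x, on the underside.
Things that resemble listed ones, but are neither listed nor needed, are in the scene too. Leave any blue or red look-alike of the tail3 alone.

How it is judged (in metres and radians):
On the way, in this order (a step that is already met when the one before it is completed fails the run):
1. the lamp switch is turned off (value of joint lamp below 0.13 rad), for 0.2 s.
2. the drawer-lock handle is turned to unlocked (value of joint bolt below 0.3 rad), for 0.2 s.
3. every tailpiece lies flat in the open drawer, lengthwise, narrow end towards the handle (x of tail0 in the frame of tray_floor between -0.035 and 0.035 m and y of tail0 in the frame of tray_floor between -0.15 and 0.15 m and z of tail0 in the frame of tray_floor between -0.005 and 0.006 m and angle between each of tail0, tail1, tail2, tail3, tail4's own z axis and vertical below 0.12 rad and angle between the x axis of each of tail0, tail1, tail2, tail3, tail4 and the x axis of tray_floor, either way round below 0.35 rad and x of each of tail0_narrow, tail1_narrow, tail2_narrow, tail3_narrow, tail4_narrow in the frame of tray_floor below -0.02 m and x of tail1 in the frame of tray_floor between -0.035 and 0.035 m and y of tail1 in the frame of tray_floor between -0.15 and 0.15 m and z of tail1 in the frame of tray_floor between -0.005 and 0.006 m and x of tail2 in the frame of tray_floor between -0.035 and 0.035 m and y of tail2 in the frame of tray_floor between -0.15 and 0.15 m and z of tail2 in the frame of tray_floor between -0.005 and 0.006 m and x of tail3 in the frame of tray_floor between -0.035 and 0.035 m and y of tail3 in the frame of tray_floor between -0.15 and 0.15 m and z of tail3 in the frame of tray_floor between -0.005 and 0.006 m and x of tail4 in the frame of tray_floor between -0.035 and 0.035 m and y of tail4 in the frame of tray_floor between -0.15 and 0.15 m and z of tail4 in the frame of tray_floor between -0.005 and 0.006 m and value of joint drawer above 0.13 m and contact force between the fingers and tail0 below 0.05 N and contact force between the fingers and tail1 below 0.05 N and contact force between the fingers and tail2 below 0.05 N and contact force between the fingers and tail3 below 0.05 N and contact force between the fingers and tail4 below 0.05 N), for 0.2 s.
4. the drawer is fully home (value of joint drawer below 0.005 m), for 0.2 s.
5. the drawer-lock handle is turned to locked (value of joint drawer below 0.005 m and value of joint bolt above 1.25 rad), for 0.2 s.
6. the lamp switch is turned on (value of joint bolt above 1.25 rad and value of joint lamp above 0.92 rad), for 0.2 s.
At the end, for the whole second after the job is handed in: Every tailpiece present lies at rest flat on the drawer's floor (within 6 mm, 0.12 rad), lengthwise within 0.35 rad, narrow end towards the handle; drawer shut to within 5 mm, lock handle beyond 1.25 rad, lamp switch beyond 0.92 rad (all of step 6 and x of tail0 in the frame of tray_floor between -0.035 and 0.035 m and y of tail0 in the frame of tray_floor between -0.15 and 0.15 m and z of tail0 in the frame of tray_floor between -0.005 and 0.006 m and angle between each of tail0, tail1, tail2, tail3, tail4's own z axis and vertical below 0.12 rad and angle between the x axis of each of tail0, tail1, tail2, tail3, tail4 and the x axis of tray_floor, either way round below 0.35 rad and x of each of tail0_narrow, tail1_narrow, tail2_narrow, tail3_narrow, tail4_narrow in the frame of tray_floor below -0.02 m and x of tail1 in the frame of tray_floor between -0.035 and 0.035 m and y of tail1 in the frame of tray_floor between -0.15 and 0.15 m and z of tail1 in the frame of tray_floor between -0.005 and 0.006 m and x of tail2 in the frame of tray_floor between -0.035 and 0.035 m and y of tail2 in the frame of tray_floor between -0.15 and 0.15 m and z of tail2 in the frame of tray_floor between -0.005 and 0.006 m and x of tail3 in the frame of tray_floor between -0.035 and 0.035 m and y of tail3 in the frame of tray_floor between -0.15 and 0.15 m and z of tail3 in the frame of tray_floor between -0.005 and 0.006 m and x of tail4 in the frame of tray_floor between -0.035 and 0.035 m and y of tail4 in the frame of tray_floor between -0.15 and 0.15 m and z of tail4 in the frame of tray_floor between -0.005 and 0.006 m and value of joint drawer below 0.005 m and linear speed of each of tail0, tail1, tail2, tail3, tail4 below 0.03 m/s); the robot touches nothing.
It fails at once if the glue bottle is knocked over (angle between glue's own z axis and vertical above 0.8 rad).
Of tail1, tail2, tail3, tail4 only 2 to 4 are there at a start; the rules pass over those that are not, and their reading is None.
At some moment in a run one of tail1, tail2, tail3, tail4 may be knocked a few centimetres aside while the robot is not near it.
Once in a run the grip may slacken for a moment while it holds something.
It also fails if it takes over 210 s, if anything falls off the work surface, if the arm or the gripper's body presses on something with over 40 N, if the wrist force passes 120 N, or if a joint passes its speed limit or range.

## Working session

There is one attempt and no reset: what is moved stays moved. The work goes in short steps, Python scripts to look and compute and a shell command to move; the robot and the scene stay as the last step left them, time stands still between calls to the robot, and variables do not carry over. Pictures are saved under pics/ and viewed, at most 14 in all, crops included, and the job is handed in when it is done.

```bash
ls; mkdir -p pics
cat > h.py <<'E'
import numpy as np, cv2
from rig import ctrl
from scipy.spatial.transform import Rotation as R
def ray(p,px):
    K=np.array([[p['fx'],0,p['cx']],[0,p['fy'],p['cy']],[0,0,1.]])
    u=cv2.undistortPoints(np.array([[px]],float),K,np.array(p['distortion'],float))[0,0]
    V=np.array(p['view']);d=V[:3,:3].T@np.array([u[0],u[1],1]);o=-V[:3,:3].T@V[:3,3]
    return o,d
def at(p,px,z):
    o,d=ray(p,px);return (o+d*(z-o[2])/d[2])[:3]
def proj(p,X):
    K=np.array([[p['fx'],0,p['cx']],[0,p['fy'],p['cy']],[0,0,1.]])
    V=np.array(p['view']);r,_=cv2.Rodrigues(V[:3,:3])
    return cv2.projectPoints(np.array([X],float),r,V[:3,3].copy(),K,np.array(p['distortion'],float))[0].reshape(-1,2)
def save(p,n,crop=None,k=1):
    im=p['color'][:,:,::-1]
    if crop: im=im[crop[1]:crop[3],crop[0]:crop[2]]
    cv2.imwrite('pics/'+n,cv2.resize(im,None,fx=k,fy=k,interpolation=cv2.INTER_CUBIC))
def tool():
    o=ctrl.get_obs();return np.array(o['tool_pos']),R.from_rotvec(o['ee_rot'])
def go(X,yaw=None):
    "shift in row units to bring TCP to X (mm), turn to make tool x axis at world angle yaw (mod pi)"
    t,r=tool();s=r.inv().apply(np.array(X)-t)/600
    m=r.as_matrix();a=np.arctan2(m[1,0],m[0,0]);out=[round(float(v),4) for v in s]
    if yaw is not None:
        d=-(yaw-a);d=(d+np.pi/2)%np.pi-np.pi/2
        out.append(round(float(d/(np.pi/4)),3))
    return out
E
python3 - <<'E'
from h import *
o=ctrl.get_obs();print({k:np.round(v,3) for k,v in o.items()}, tool()[1].as_matrix().round(2))
for n in ('scene','side'):
    p=ctrl.capture(n);save(p,n+'1.png')
    print(n,np.round(p['view'],2).tolist(),p['fx'])
    for t in ['bolt_grip','lamp_grip','drawer_handle','glue','tail1','tail1_narrow','tail0']:
        z={'bolt_grip':166,'lamp_grip':166,'drawer_handle':72}.get(t,0)
        for d in ctrl.pinpoint(t,p): print(t,np.round(d['pixel']),round(d['conf'],2),at(p,d['pixel'],z).round())
E
```

```text
pics
{'time': np.float64(0.0), 'q': array([ 1.204,  0.124,  1.652,  0.   ,  1.367, -0.083]), 'qvel': array([-0.   , -0.003,  0.001, -0.002,  0.   ,  0.   ]), 'effort': array([ 2.0000e-03, -4.1761e+01, -3.5993e+01,  7.8000e-02,  4.9000e-02,
       -0.0000e+00]), 'tool_pos': array([181.767, 623.373, 192.808]), 'ee_rot': array([-4.44e-01, -3.11e+00,  3.00e-03]), 'ft_force': array([-0.19 , -0.499, -0.298]), 'wrist_torque': array([ 0.018,  0.018, -0.038]), 'grip_force': np.float64(0.0), 'width': np.float64(95.097)} [[-0.96  0.28 -0.  ]
 [ 0.28  0.96 -0.  ]
 [ 0.   -0.   -1.  ]]
scene [[0.69, 0.72, 0.02, -293.75], [0.41, -0.36, -0.84, -74.96], [-0.6, 0.59, -0.54, 1179.89], [0.0, 0.0, 0.0, 1.0]] 363.85997536972883
bolt_grip [390. 147.] 0.58 [433. 258. 166.]
lamp_grip [421. 156.] 0.88 [521. 275. 166.]
drawer_handle [413. 213.] 0.85 [588. 165.  72.]
glue [281. 306.] 0.66 [ 544. -216.    0.]
tail1 [216. 302.] 0.96 [ 448. -308.    0.]
tail1 [286. 254.] 0.82 [ 431. -109.    0.]
tail1 [263. 360.] 0.75 [ 615. -315.    0.]
tail1 [333. 320.] 0.67 [ 638. -164.    0.]
tail1 [169. 240.] 0.63 [ 198. -29
[... 365 characters left out ...]
4], [0.0, 0.0, 0.0, 1.0]] 412.6525668330102
bolt_grip [318. 136.] 0.62 [440. 273. 166.]
lamp_grip [346. 138.] 0.67 [520. 256. 166.]
drawer_handle [367. 182.] 0.59 [574. 162.  72.]
glue [374. 303.] 0.8 [ 542. -211.    0.]
tail1 [339. 346.] 0.98 [ 456. -314.    0.]
tail1 [414. 286.] 0.76 [ 644. -164.    0.]
tail1 [328. 275.] 0.75 [ 446. -120.    0.]
tail1 [413. 340.] 0.72 [ 610. -308.    0.]
tail1 [209. 342.] 0.69 [ 192. -296.    0.]
tail1_narrow [447. 354.] 0.56 [ 669. -345.    0.]
tail0 [339. 346.] 0.98 [ 456. -314.    0.]
tail0 [414. 286.] 0.76 [ 644. -164.    0.]
tail0 [328. 275.] 0.75 [ 446. -120.    0.]
tail0 [413. 340.] 0.72 [ 610. -308.    0.]
tail0 [209. 342.] 0.69 [ 192. -296.    0.]
```

View pics/scene1.png

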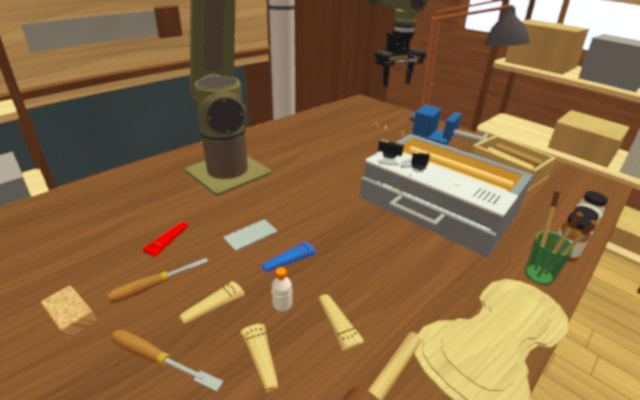

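View pics/side1.png

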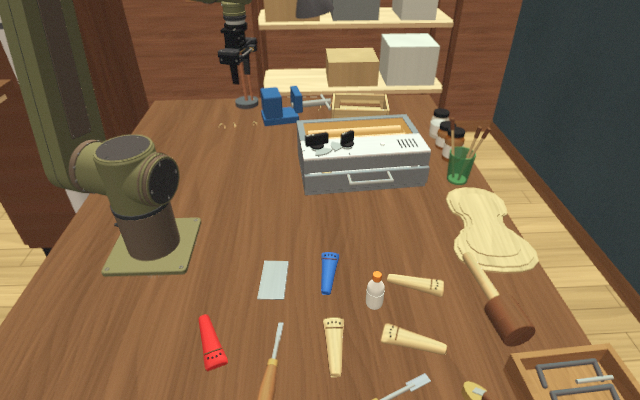

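Three plain wooden tailpieces are at scene pixels (212,302), (260,356), (340,320). The look-alikes are the blue one (289,257) and the red one (166,238), which I leave alone. The glue is at (281,295). The knobs are at (390,147), which is the lock, and (421,156), the lamp, with the handle at (415,213). I'll go above the knobs.

```bash
python3 -m creep '[0,0,-0.07,0,0, -0.04,-0.03,-0.13,0,0, -0.09,-0.06,-0.17,0,0, -0.15,-0.1,-0.17,0,0, -0.21,-0.14,-0.17,0,0, -0.27,-0.18,-0.17,0,0, -0.33,-0.22,-0.17,0,0, -0.39,-0.26,-0.17,0,0]'; python3 -m creep '[-0.06,-0.04,0,0.1,0, -0.11,-0.08,0,0.2,0, -0.17,-0.12,0,0.3,0, -0.22,-0.16,0,0.4,0, -0.25,-0.18,0,0.5,0, -0.25,-0.18,0,0.5,0, -0.25,-0.18,0,0.5,0, -0.25,-0.18,0,0.5,0]'
python3 - <<'E'
from h import *
p=ctrl.capture('wrist');save(p,'w1.png');print(tool()[0],np.array(p['view']).round(2).tolist())
for t in ['bolt_grip','lamp_grip','drawer_handle']:
    for d in ctrl.pinpoint(t,p): print(t,np.round(d['pixel']),round(d['conf'],2),at(p,d['pixel'],72 if t[0]=='d' else 166).round())
E
```

```text
time: 1.47
tool_pos: [355.5, 417.0, 296.4]
ee_rot: [0.443, 3.11, 0.001]
ft_force: [0.8, 0.4, 0.4]
width: 95.1
grip_force: 0.0
time: 2.13
tool_pos: [468.0, 273.5, 296.1]
ee_rot: [-1.04, -2.964, -0.001]
ft_force: [-0.7, 0.4, 0.1]
width: 95.1
grip_force: 0.0
[467.76847578 273.82435651 296.09887503] [[0.63, 0.78, 0.0, -506.76], [0.76, -0.61, 0.25, -240.68], [0.2, -0.16, -0.97, 440.62], [0.0, 0.0, 0.0, 1.0]]
bolt_grip [286. 169.] 0.69 [432. 260. 166.]
lamp_grip [348. 230.] 0.71 [525. 269. 166.]
```

View pics/w1.png

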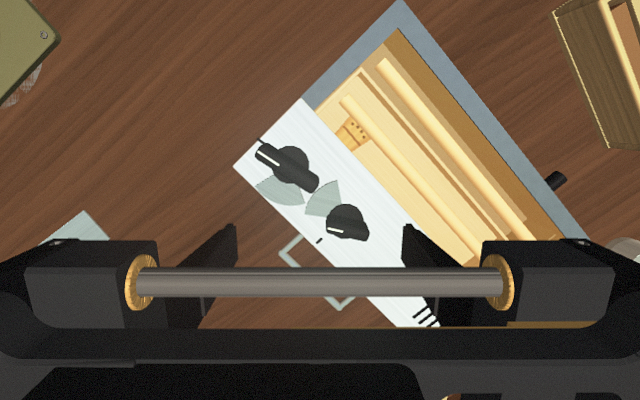

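The wrist view shows the lock knob at (287,168) with its bar running (255,152)-(318,188). The lamp knob is at (348,225) with its bar (328,222)-(368,235), and the plate edges are at 45 degrees.

Run:
```python
from h import *
p=ctrl.capture('wrist');save(p,'w1c.png',(220,120,400,270),4)
print(at(p,(233,166),130).round(),at(p,(302,98),130).round(),at(p,(398,326),130).round())
for n,a,b in [('bolt',(257,150),(317,188)),('lamp',(328,222),(368,236))]:
    A,B=at(p,a,179),at(p,b,179);print(n,A.round(),B.round(),np.degrees(np.arctan2(*(B-A)[[1,0]])))
s=ctrl.capture('scene');d=ctrl.capture('side')
for t in ['bolt_grip','lamp_grip','drawer_handle']:
    L=[]
    for q in (s,d,p):
        r=ctrl.pinpoint(t,q)
        if r:L.append(ray(q,r[0]['pixel']))
    A=sum(np.eye(3)-np.outer(v,v)/(v@v) for o,v in L);b=sum((np.eye(3)-np.outer(v,v)/(v@v))@o for o,v in L)
    print(t,np.linalg.solve(A,b).round(1))
```

```text
[394. 209. 130.] [386. 317. 130.] [684. 234. 130.]
bolt [399. 253. 179.] [465. 274. 179.] 18.349070249395822
lamp [500. 261. 179.] [538. 284. 179.] 31.15401130045492
bolt_grip [430.6 262.6 163.7]
lamp_grip [519.8 268.4 163.3]
drawer_handle [586.5 171.4  70.5]
```

View pics/w1c.png

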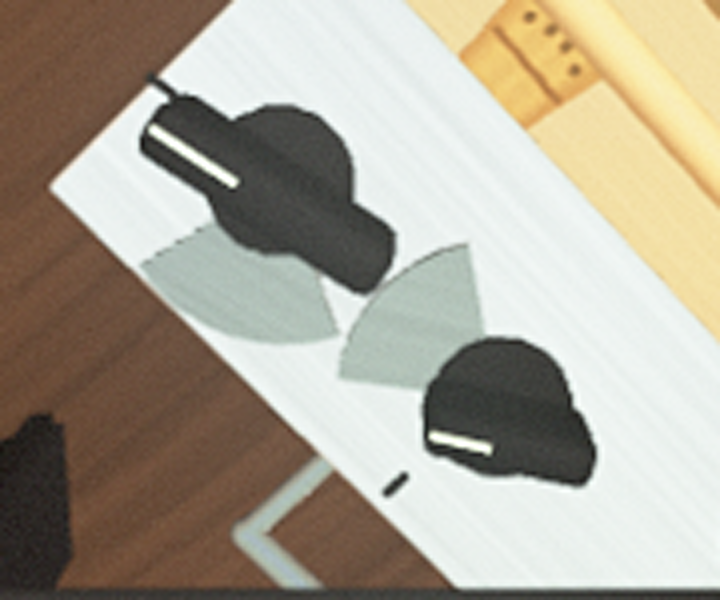

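Run:
```python
from h import *
print(go([520,270,200],np.radians(33)), ctrl.get_obs()['q'])
```

```text
[-0.07, 0.05, 0.1601, -1.595] [ 4.28473562e-01 -1.59965428e-01  1.76110344e+00 -4.26500710e-06
  1.54043774e+00 -4.65771150e-01]
```

```bash
python3 -m creep '[0,0,0,0.15,150, 0,0,0,0.3,150, 0,0,0,0.45,150, 0,0,0,0.6,150, 0,0,0,0.75,150, 0,0,0,0.9,150, 0,0,0,1,150, 0,0,0,1,150]' 15; python3 -m creep '[0,0,0,0.15,150, 0,0,0,0.3,150, 0,0,0,0.45,150, 0,0,0,0.6,150, 0,0,0,0.75,150, 0,0,0,0.9,150, 0,0,0,1,150, 0,0,0,1,150]'
python3 - <<'E'
from h import *
print(go([520,270,200],np.radians(33)), ctrl.get_obs()['q'])
p=ctrl.capture('wrist')
for t in ['bolt_grip','lamp_grip']:
    for d in ctrl.pinpoint(t,p): print(t,np.round(d['pixel']),round(d['conf'],2),at(p,d['pixel'],166).round())
E
```

```text
time: 3.6
tool_pos: [468.5, 272.9, 296.0]
ee_rot: [2.099, 2.338, -0.0]
ft_force: [0.9, -0.7, -0.0]
width: 47.4
grip_force: 0.0
time: 4.27
tool_pos: [468.4, 272.9, 296.1]
ee_rot: [2.832, 1.359, -0.0]
ft_force: [0.1, 0.5, -0.4]
width: 39.0
grip_force: 0.0
[0.05, 0.0701, 0.1601, 0.406] [ 4.28469074e-01 -1.59962172e-01  1.76112269e+00 -1.42987313e-05
  1.54045158e+00  1.10420488e+00]
lamp_grip [364. 159.] 0.76 [521. 267. 166.]
```

```bash
python3 -m creep '[0.03,0.04,0.04,0.15,150, 0.05,0.07,0.08,0.3,150, 0.05,0.07,0.12,0.4,150, 0.05,0.07,0.16,0.4,150, 0.05,0.07,0.18,0.4,150, 0.05,0.07,0.2,0.4,150, 0.05,0.07,0.2,0.4,150, 0.05,0.07,0.2,0.4,150]'
python3 - <<'E'
from h import *
print(go([520,269,151],np.radians(33)))
p=ctrl.capture('wrist');save(p,'w2.png')
E
```

```text
time: 5.08
tool_pos: [519.9, 270.2, 176.4]
ee_rot: [-3.01, -0.9, -0.0]
ft_force: [0.4, -0.2, 0.8]
width: 39.2
grip_force: 0.0
[-0.001, 0.0017, 0.0424, 0.006]
```

View pics/w2.png

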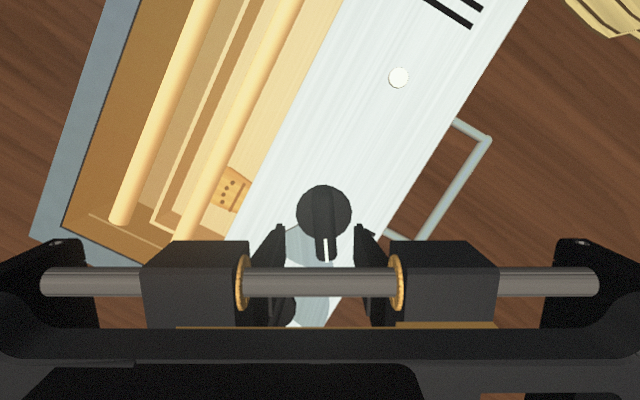

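The knob is centred between the fingers (bar at column 325, fingers at 282/358). I descend and grip it.

```bash
python3 -m creep '[0,0,0.02,0,150, 0,0,0.04,0,150, 0,0,0.042,0,150, 0,0,0.042,0,255, 0,0,0.042,0,255, 0,0,0.042,0,255, 0,0,0.042,0,255, 0,0,0.042,0,255]' 15; python3 -m creep '[0,0,0,0,255, 0,0,0,-0.12,255, 0,0,0,-0.25,255, 0,0,0,-0.38,255, 0,0,0,-0.5,255, 0,0,0,-0.62,255, 0,0,0,-0.75,255, 0,0,0,-0.75,255]'
```

```text
time: 5.8
tool_pos: [521.5, 267.6, 151.4]
ee_rot: [3.004, 0.898, 0.003]
ft_force: [3.3, -7.4, -0.6]
width: 14.0
grip_force: 15.0
time: 6.47
tool_pos: [522.0, 267.2, 151.4]
ee_rot: [2.611, 1.734, 0.001]
ft_force: [4.6, -8.6, -1.1]
width: 13.7
grip_force: 15.0
```

```bash
python3 -m creep '[0,0,0,-0.12,255, 0,0,0,-0.25,255, 0,0,0,-0.38,255, 0,0,0,-0.5,255, 0,0,0,-0.6,255, 0,0,0,-0.64,255, 0,0,0,-0.66,255, 0,0,0,-0.66,255]'
python3 - <<'E'
from h import *
o=ctrl.get_obs();print(o['wrist_torque'],o['q'][5],go([522,267,200],np.radians(95)))
E
```

```text
time: 7.13
tool_pos: [522.5, 267.2, 151.4]
ee_rot: [2.084, 2.341, -0.0]
ft_force: [6.2, -8.4, -1.3]
width: 14.1
grip_force: 15.3
[-1.59005318 -1.15363243 -0.35305902] 0.27100230574425455 [-0.0007, -0.0004, -0.081, 0.036]
```

```bash
python3 -m creep '[0,0,0,0,150, 0,0,0,0,150, 0,0,0,0,150, 0,0,-0.06,0,150, 0,0,-0.1,0.1,150, 0,0,-0.1,0.25,150, 0,0,-0.1,0.4,150, 0,0,-0.1,0.5,150]'; python3 -m creep '[0,0,0,0.15,150, 0,0,0,0.3,150, 0,0,0,0.45,150, 0,0,0,0.6,150, 0,0,0,0.75,150, 0,0,0,0.9,150, 0,0,0,1,150, 0,0,0,1,150]'
python3 - <<'E'
from h import *
print(go([432.5,260,200],np.radians(15)))
p=ctrl.capture('wrist')
for t in ['bolt_grip','lamp_grip']:
    for d in ctrl.pinpoint(t,p): print(t,np.round(d['pixel']),round(d['conf'],2),at(p,d['pixel'],166).round())
E
```

```text
time: 7.8
tool_pos: [520.1, 270.7, 212.0]
ee_rot: [2.51, 1.889, 0.003]
ft_force: [-1.2, 0.1, 0.2]
width: 39.5
grip_force: 0.0
time: 8.47
tool_pos: [519.7, 270.4, 211.0]
ee_rot: [-3.04, -0.791, -0.0]
ft_force: [0.4, 1.1, 0.6]
width: 39.0
grip_force: 0.0
[-0.1354, -0.0556, 0.0184, 0.314]
bolt_grip [279. 303.] 0.66 [431. 261. 166.]
bolt_grip [326. 206.] 0.61 [524. 268. 166.]
bolt_grip [636. 246.] 0.56 [617.  32. 166.]
lamp_grip [326. 208.] 0.9 [522. 268. 166.]
```

```bash
python3 -m creep '[-0.06,-0.025,0,0.12,150, -0.12,-0.05,0,0.25,150, -0.135,-0.056,0,0.31,150, -0.135,-0.056,0.04,0.31,150, -0.135,-0.056,0.07,0.31,150, -0.135,-0.056,0.1,0.31,150, -0.135,-0.056,0.1,0.31,150, -0.135,-0.056,0.1,0.31,150]'; python3 -m creep '[0,0,0,0,255, 0,0,0,0,255, 0,0,0,0,255, 0,0,0,0,255, 0,0,0,0,255, 0,0,0,0,255, 0,0,0,-0.05,255, 0,0,0,-0.1,255]' 18
```

```text
time: 9.28
tool_pos: [432.1, 259.6, 150.1]
ee_rot: [3.113, 0.418, -0.003]
ft_force: [0.8, 0.0, 0.7]
width: 39.0
grip_force: 0.0
time: 9.95
tool_pos: [433.5, 260.6, 152.0]
ee_rot: [-3.093, -0.54, -0.003]
ft_force: [0.0, 2.3, 2.6]
width: 15.7
grip_force: 17.9
```

```bash
python3 -m creep '[0,0,0,-0.12,255, 0,0,0,-0.25,255, 0,0,0,-0.38,255, 0,0,0,-0.5,255, 0,0,0,-0.62,255, 0,0,0,-0.75,255, 0,0,0,-0.88,255, 0,0,0,-0.95,255]'; python3 -m creep '[0,0,0,-0.12,255, 0,0,0,-0.25,255, 0,0,0,-0.38,255, 0,0,0,-0.5,255, 0,0,0,-0.62,255, 0,0,0,-0.7,255, 0,0,0,-0.74,255, 0,0,0,-0.76,255]';python3 - <<'E'
from h import *
o=ctrl.get_obs();print(o['wrist_torque'],o['q'],go([432,260,200],np.radians(95)))
E
```

```text
time: 10.62
tool_pos: [433.1, 260.9, 152.0]
ee_rot: [-2.681, -1.634, -0.003]
ft_force: [-0.7, 3.2, 3.6]
width: 16.1
grip_force: 17.9
time: 11.28
tool_pos: [432.9, 260.7, 151.9]
ee_rot: [-2.087, -2.347, -0.003]
ft_force: [-2.4, 2.8, 5.6]
width: 15.8
grip_force: 18.3
[ 0.50987552  0.55905338 -0.37618576] [ 4.34696588e-01 -1.72271610e-01  2.01273942e+00  1.72932677e-03
  1.29999070e+00  3.17404978e-01] [-0.0008, -0.0016, -0.0801, 0.038]
```

```bash
python3 -m creep '[0,0,0,0,150, 0,0,0,0,150, 0,0,0,0,150, 0,0,-0.06,0,150, 0,0,-0.1,0,150, 0,0,-0.1,0,150, 0,0,-0.1,0,150, 0,0,-0.1,0,150]'
python3 - <<'E'
from h import *
t,r=tool();m=r.as_matrix();print(t,np.degrees(np.arctan2(m[1,0],m[0,0])),go([586,150,212],np.radians(94.5)))
E
```

```text
time: 11.95
tool_pos: [432.5, 259.4, 209.8]
ee_rot: [-2.088, -2.347, 0.002]
ft_force: [0.1, 0.3, 0.2]
width: 39.0
grip_force: 0.0
[432.46135125 259.41287481 209.78824717] 96.67439333037929 [-0.2109, 0.233, -0.0038, 0.048]
```

```bash
python3 -m creep '[-0.04,0.04,0,0.05,255, -0.08,0.08,0,0.05,255, -0.12,0.12,0,0.05,255, -0.16,0.17,0,0.05,255, -0.19,0.21,0,0.05,255, -0.21,0.233,0,0.05,255, -0.21,0.233,0,0.05,255, -0.21,0.233,0,0.05,255]'
python3 - <<'E'
from h import *
p=ctrl.capture('wrist');save(p,'w3.png')
t,r=tool();m=r.as_matrix();print(t,np.degrees(np.arctan2(m[1,0],m[0,0])),go([585.5,192,90]))
for q in (p,ctrl.capture('side')):
  for d in ctrl.pinpoint('drawer_handle',q): print(np.round(d['pixel']),round(d['conf'],2),at(q,d['pixel'],72).round())
E
```

```text
time: 12.62
tool_pos: [585.6, 150.3, 208.4]
ee_rot: [-2.134, -2.302, 0.005]
ft_force: [-0.5, 0.3, -0.2]
width: 0.6
grip_force: 0.0
[585.15901178 150.93674763 208.86283098] 94.41254809716732 [0.0682, 0.0066, 0.1981]
[324. 172.] 0.64 [589. 166.  72.]
[365. 184.] 0.94 [566. 154.  72.]
[358. 169.] 0.42 [558. 236.  72.]
```

View pics/w3.png

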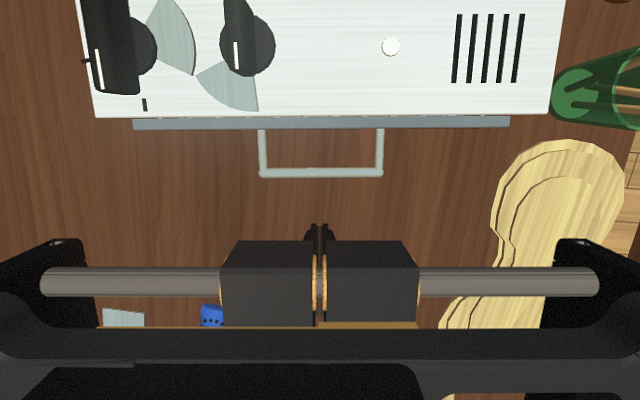

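The view is aligned with the box. The handle bar is at row 173, columns 260-382, with the panel at row 125, so the gap is clear.

```bash
python3 -m creep '[0.03,0,0,0,255, 0.067,0,0,0,255, 0.067,0,0.06,0,255, 0.067,0,0.12,0,255, 0.067,0,0.18,0,255, 0.067,0,0.22,0,255, 0.067,0,0.245,0,255, 0.067,0,0.245,0,255]'
python3 - <<'E'
from h import *
t,r=tool();print(t,ctrl.get_obs()['ft_force'])
p=ctrl.capture('side');save(p,'s2.png',(260,60,460,260),3)
E
```

```text
time: 13.48
tool_pos: [579.0, 191.1, 59.1]
ee_rot: [-2.129, -2.304, 0.011]
ft_force: [-1.2, 0.3, 0.3]
width: 0.6
grip_force: 0.0
[579.00069205 191.06203478  59.07465054] [-1.15911431  0.33952019  0.30682356]
```

View pics/s2.png

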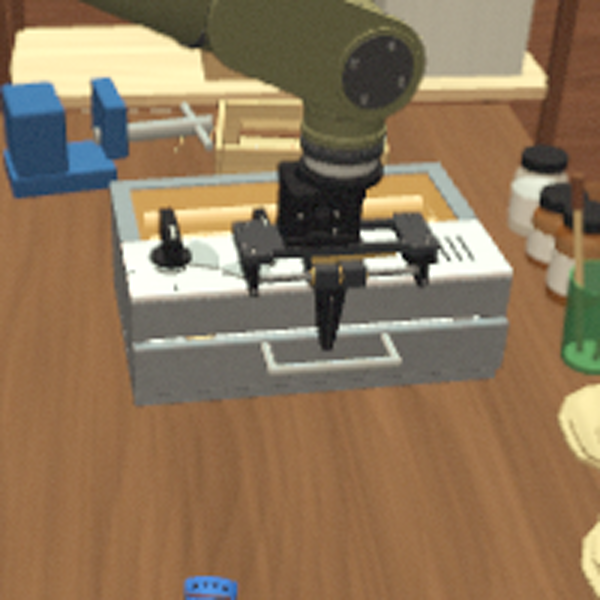

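```bash
python3 -m creep '[-0.01,0,0,0,255, -0.03,0,0,0,255, -0.07,0,0,0,255, -0.11,0,0,0,255, -0.15,0,0,0,255, -0.19,0,0,0,255, -0.22,0,0,0,255, -0.24,0,0,0,255]'; python3 -m creep '[-0.015,0,0,0,255, -0.03,0,0,0,255, -0.04,0,0,0,255, -0.05,0,0,0,255, -0.055,0,0,0,255, -0.06,0,0,0,255, -0.06,0,0,0,255, -0.06,0,0,0,255]'
```

```text
time: 14.2
tool_pos: [595.8, 44.9, 66.3]
ee_rot: [2.134, 2.301, 0.003]
ft_force: [0.5, -0.2, -0.2]
width: 0.9
grip_force: 0.0
time: 14.87
tool_pos: [597.1, 11.9, 63.7]
ee_rot: [-2.133, -2.306, 0.0]
ft_force: [0.4, -0.4, -0.7]
width: 0.4
grip_force: 0.0
```

Run:
```python
from h import *
p=ctrl.capture('side');save(p,'s3.png',(260,80,520,320),2.4)
```

```text
(no output)
```

View pics/s3.png

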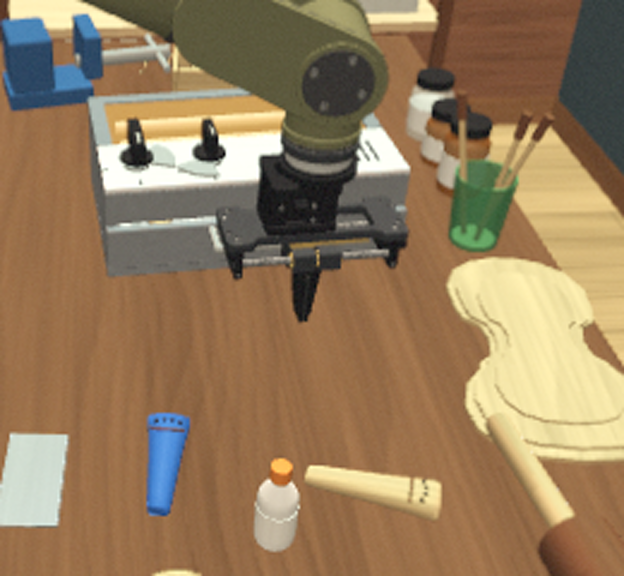

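The drawer stayed shut: the fingertips rode over the bar (tip at 59-66 mm, bar 66-78). I'll re-enter deeper and closer to the bar, and pull slowly.

```bash
python3 -m creep '[0,0,-0.05,0,255, 0,0,-0.1,0,255, 0.05,0,-0.12,0,255, 0.11,0,-0.12,0,255, 0.17,0,-0.12,0,255, 0.23,0,-0.12,0,255, 0.284,0.005,-0.12,0,255, 0.284,0.005,-0.12,0,255]'
python3 - <<'E'
from h import *
p=ctrl.capture('wrist')
for d in ctrl.pinpoint('drawer_handle',p): print(np.round(d['pixel']),round(d['conf'],2),at(p,d['pixel'],72).round())
print(tool()[0],go([587,184,90],np.radians(94.5)))
save(p,'w4.png')
E
```

```text
time: 15.58
tool_pos: [586.3, 187.1, 136.0]
ee_rot: [-2.127, -2.311, -0.003]
ft_force: [-0.8, -0.9, -0.3]
width: 0.4
grip_force: 0.0
[317. 230.] 0.6 [586. 165.  72.]
[586.59249682 183.06979481 135.68197431] [0.0015, 0.0008, 0.0761, 0.003]
```

View pics/w4.png

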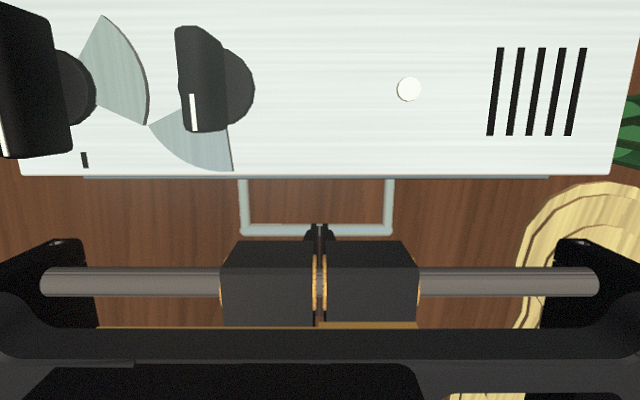

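```bash
python3 -m creep '[0.004,0,0.04,0,255, 0.004,0,0.08,0,255, 0.004,0,0.12,0,255, 0.004,0,0.148,0,255, 0.004,0,0.148,0,255, 0.004,0,0.148,0,255, 0.004,0,0.148,0,255, 0.004,0,0.148,0,255]';python3 -m creep '[-0.005,0,0,0,255, -0.01,0,0,0,255, -0.015,0,0,0,255, -0.02,0,0,0,255, -0.025,0,0,0,255, -0.03,0,0,0,255, -0.035,0,0,0,255, -0.04,0,0,0,255]'
```

```text
time: 16.35
tool_pos: [588.3, 184.0, 49.2]
ee_rot: [2.133, 2.304, 0.004]
ft_force: [0.8, 0.3, -1.4]
width: 0.6
grip_force: 0.0
time: 17.02
tool_pos: [588.7, 159.9, 47.1]
ee_rot: [2.134, 2.306, 0.0]
ft_force: [0.2, 2.3, 1.3]
width: 0.5
grip_force: 1.1
```

```bash
python3 -m creep '[-0.02,0,0,0,255, -0.04,0,0,0,255, -0.06,0,0,0,255, -0.09,0,0,0,255, -0.12,0,0,0,255, -0.15,0,0,0,255, -0.18,0,0,0,255, -0.2,0,0,0,255]';python3 -m creep '[-0.01,0,0,0,255, -0.02,0,0,0,255, -0.03,0,0,0,255, -0.035,0,0,0,255, -0.04,0,0,0,255, -0.045,0,0,0,255, -0.05,0,0,0,255, -0.054,0,0,0,255]'
```

```text
time: 17.68
tool_pos: [597.9, 38.3, 46.9]
ee_rot: [2.135, 2.304, -0.001]
ft_force: [2.0, 2.5, 1.8]
width: 0.7
grip_force: 1.5
time: 18.35
tool_pos: [599.8, 11.3, 46.8]
ee_rot: [-2.131, -2.3, -0.006]
ft_force: [-1.5, 17.2, 2.5]
width: 0.4
grip_force: 8.5
```

The drawer is right out (17 N at the stop). I lift and go above the tailpieces.

```bash
python3 -m creep '[0.012,0,-0.02,0,255, 0.012,0,-0.08,0,200, 0.012,0,-0.14,0,200, -0.03,-0.02,-0.18,0,150, -0.08,-0.04,-0.22,0,150, -0.13,-0.05,-0.26,0,100, -0.18,-0.06,-0.3,0,100, -0.24,-0.08,-0.34,0,100]';python3 -m creep '[-0.05,-0.01,0,0,100, -0.1,-0.02,0,0,100, -0.15,-0.03,0,0,100, -0.2,-0.04,0,0,100, -0.25,-0.05,0,0,100, -0.28,-0.05,0,0,100, -0.28,-0.05,0,0,100, -0.28,-0.05,0,0,100]'
cat > look.py <<'E'
from h import *
def tails(p,z=6):
    out=[]
    for c in ctrl.cut_out('tail1',p):
        m=c['mask'];col=p['color'][m].mean(0)
        ys,xs=np.nonzero(m);ok=m.sum()
        # world points
        pts=np.array([at(p,(x,y),z)[:2] for x,y in list(zip(xs,ys))[::max(1,ok//600)]])
        (cx,cy),(w,h),a=cv2.minAreaRect(pts.astype(np.float32))
        a=np.radians(a if w>h else a+90)
        u=np.array([np.cos(a),np.sin(a)]);n=np.array([-u[1],u[0]])
        s=(pts-[cx,cy])@u;t=(pts-[cx,cy])@n
        if np.ptp(t[s>20]) < np.ptp(t[s<-20]): u=-u
        out.append((np.round([cx,cy],1),round(float(np.degrees(np.arctan2(u[1],u[0]))),1),round(max(w,h)),round(min(w,h)),col.round(),round(c['conf'],2),c['bbox']))
    return out
E
python3 - <<'E'
from look import *
print(tool()[0])
p=ctrl.capture('wrist');save(p,'w5.png')
for t in tails(p): print(*t)
for d in ctrl.pinpoint('glue',p): print('glue',at(p,d['pixel'],0).round(),d['conf'])
E
```

```text
time: 19.02
tool_pos: [564.2, -137.7, 251.4]
ee_rot: [2.131, 2.306, -0.001]
ft_force: [0.6, 0.5, 0.1]
width: 41.5
grip_force: 0.0
time: 19.68
tool_pos: [547.4, -306.6, 249.2]
ee_rot: [-2.135, -2.304, 0.0]
ft_force: [-0.8, 0.1, -0.3]
width: 57.7
grip_force: 0.0
[ 547.41342297 -306.64652306  249.16118316]
[ 439.9 -138.3] 77.3 81 33 [ 77. 122. 212.] 0.87 [232.5, 1.6, 265.6, 67.5]
[ 452.  -316.2] 93.3 133 46 [236. 219. 157.] 0.83 [232.7, 119.4, 267.8, 222.0]
[ 188.2 -293.9] -62.6 130 47 [236.  78.  73.] 0.67 [32.5, 92.1, 96.3, 187.8]
[ 645.7 -156.8] -21.3 132 44 [229. 212. 155.] 0.66 [355.1, 32.2, 455.2, 96.3]
[ 605.6 -316.3] 155.0 129 43 [242. 228. 166.] 0.57 [316.5, 145.1, 403.8, 203.4]
glue [ 543. -208.    0.] 0.65
```

View pics/w5.png

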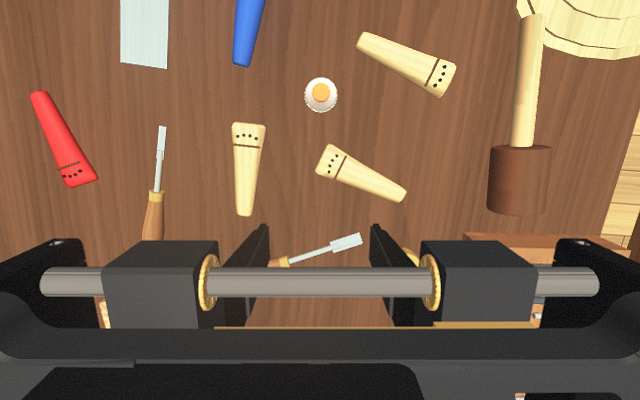

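Three wooden tailpieces are visible: (248,168), (360,173) and (407,65). The red one (65,140) and blue one (247,30) are look-alikes, and the glue is at (321,95). A at (452,-316) comes first.

```bash
python3 - <<'E'
from look import *
print(go([452,-316,60],np.radians(93.3)))
E
python3 -m creep '[0,-0.05,0.03,0,60, 0,-0.1,0.08,0,60, -0.01,-0.15,0.13,0.02,60, -0.02,-0.157,0.18,0.02,60, -0.02,-0.157,0.24,0.02,60, -0.02,-0.157,0.28,0.02,60, -0.02,-0.157,0.3,0.02,60, -0.02,-0.157,0.3,0.02,60]'
```

```text
[-0.0058, -0.1606, 0.3157, 0.027]
time: 20.5
tool_pos: [452.9, -322.9, 66.0]
ee_rot: [-2.146, -2.286, 0.0]
ft_force: [-0.4, 0.4, -0.1]
width: 72.4
grip_force: 0.0
```

Run:
```python
from look import *
p=ctrl.capture('wrist')
for t in tails(p): print(*t)
print(tool()[0],go([452,-316,4],np.radians(93.3)))
```

```text
Traceback (most recent call last):
  File "look.py", line 13, in tails
    if np.ptp(t[s>20]) < np.ptp(t[s<-20]): u=-u
       ~~~~~~^^^^^^^^^
ValueError: zero-size array to reduction operation maximum which has no identity
```

```bash
python3 -m creep '[0.01,0,0.04,0,60, 0.012,-0.001,0.07,0,60, 0.012,-0.001,0.09,0,60, 0.012,-0.001,0.102,0,60, 0.012,-0.001,0.102,0,60, 0.012,-0.001,0.102,0,255, 0.012,-0.001,0.102,0,255, 0.012,-0.001,0.102,0,255]' 20
python3 -m creep '[0,0,0,0,255, 0,0,0,0,255, 0,0,0,0,255, 0,0,-0.03,0,255, 0,0,-0.08,0,255, 0,0,-0.14,0,255, 0,0,-0.2,0,255, 0,0,-0.2,0,255]'
```

```text
time: 21.27
tool_pos: [454.4, -319.1, 9.6]
ee_rot: [2.15, 2.287, 0.0]
ft_force: [-0.3, 0.6, 0.6]
width: 58.1
grip_force: 0.0
time: 21.93
tool_pos: [457.5, -321.7, 137.3]
ee_rot: [2.142, 2.278, 0.001]
ft_force: [1.2, -1.6, 1.6]
width: 5.1
grip_force: 0.0
```

Run:
```python
from look import *
p=ctrl.capture('wrist');save(p,'w6.png');print(tool()[0])
```

```text
[ 456.21444078 -320.61916745  133.85346141]
```

View pics/w6.png

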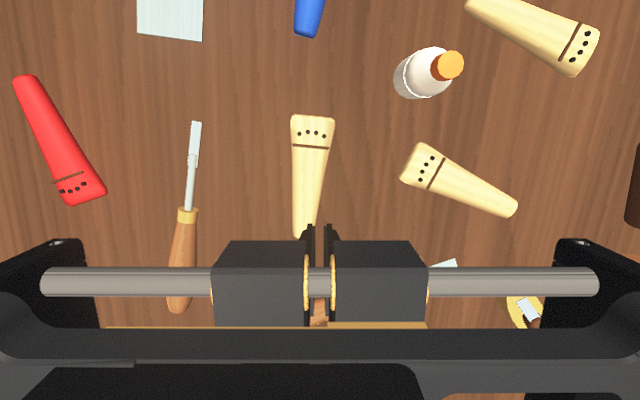

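It was lifted before the fingers had fully closed, and the tailpiece is still there. I re-measure and redo it with more closing time.

```bash
sed -i 's/        if np.ptp/        if max(w,h)<100: continue\n        if np.ptp/' look.py
python3 - <<'E'
from look import *
p=ctrl.capture('wrist')
for t in tails(p): print(*t)
L=[t for t in tails(p) if abs(t[0][0]-455)<30]
x,y=L[0][0]
print(go([x,y,3],np.radians(L[0][1])))
E
```

```text
[ 607.7 -307.7] 163.9 133 43 [238. 225. 167.] 0.83 [399.3, 145.0, 521.2, 223.0]
[ 450.6 -314.5] 92.3 129 42 [241. 227. 166.] 0.76 [293.5, 115.5, 336.1, 244.3]
[ 644.4 -163.5] -13.3 133 45 [227. 211. 154.] 0.64 [468.2, 0.0, 604.2, 75.3]
[ 190.7 -291.9] -67.1 132 48 [234.  79.  74.] 0.56 [9.1, 75.7, 106.2, 205.9]
[0.0054, -0.0031, 0.2067, 0.027]
```

```bash
cat >> look.py <<'E'
def tails(p,z=6):
    out=[]
    for c in ctrl.cut_out('tail1',p):
        m=c['mask'];b=c['bbox']
        if b[0]<3 or b[1]<3 or b[2]>636: continue
        ys,xs=np.nonzero(m);k=max(1,len(xs)//800)
        pts=np.array([at(p,(x,y),z)[:2] for x,y in list(zip(xs,ys))[::k]])
        mu=pts.mean(0);u=np.linalg.svd(pts-mu,full_matrices=False)[2][0];n=np.array([-u[1],u[0]])
        s=(pts-mu)@u;t=(pts-mu)@n
        if np.ptp(t[s>15])<np.ptp(t[s<-15]): u,n,s,t=-u,-n,-s,-t
        cen=mu+u*(s.max()+s.min())/2
        out.append((cen.round(1),round(float(np.degrees(np.arctan2(u[1],u[0]))),1),round(np.ptp(s)),round(np.ptp(t)),p['color'][m].mean(0).round(),round(c['conf'],2)))
    return out
E
python3 -m creep '[0.005,-0.003,0.05,0.03,110, 0.005,-0.003,0.1,0.03,110, 0.005,-0.003,0.15,0.03,110, 0.005,-0.003,0.19,0.03,110, 0.005,-0.003,0.206,0.03,110, 0.005,-0.003,0.206,0.03,110, 0.005,-0.003,0.206,0.03,110, 0.005,-0.003,0.206,0.03,110]' 20
```

```text
time: 22.8
tool_pos: [452.4, -316.2, 5.8]
ee_rot: [2.177, 2.262, 0.0]
ft_force: [0.2, -0.8, 0.6]
width: 48.2
grip_force: 0.0
```

```bash
python3 -m creep '[0,0,0,0,255, 0,0,0,0,255, 0,0,0,0,255, 0,0,0,0,255, 0,0,0,0,255, 0,0,0,0,255, 0,0,0,0,255, 0,0,0,0,255]' 20;  python3 -m creep '[0,0,-0.03,0,255, 0,0,-0.08,0,255, 0,0,-0.14,0,255, 0,0,-0.2,0,255, 0,0,-0.26,0,255, 0,0,-0.3,0,255, 0,0,-0.3,0,255, 0,0,-0.3,0,255]'
python3 - <<'E'
from look import *
o=ctrl.get_obs();print(o['width'],o['grip_force'],go([540,146,190],np.radians(94.5)))
p=ctrl.capture('side');save(p,'s4.png')
E
```

```text
time: 23.47
tool_pos: [451.5, -315.4, 4.5]
ee_rot: [-2.179, -2.263, 0.0]
ft_force: [0.5, 0.5, -0.7]
width: 5.9
grip_force: 0.0
time: 24.13
tool_pos: [452.4, -316.1, 186.6]
ee_rot: [2.176, 2.261, 0.0]
ft_force: [0.8, 0.7, -0.7]
width: 0.5
grip_force: 0.0
0.48323808970719345 0.0 [0.7641, 0.1754, -0.0072, -0.051]
```

View pics/s4.png

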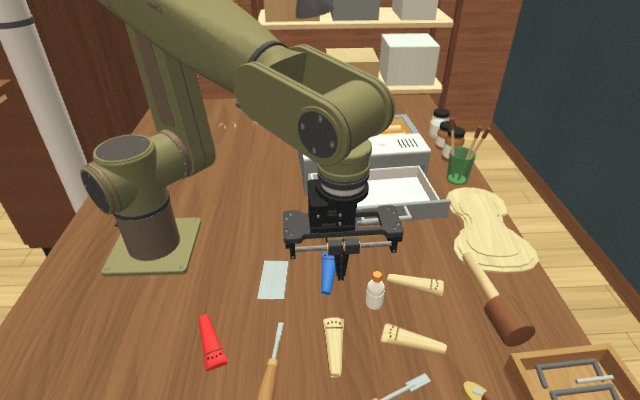

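Run:
```python
from look import *
t=tool()[0];print(t)
for n in('side','scene'):
    p=ctrl.capture(n);print(n,proj(p,t).round(),proj(p,[452,-316,0]).round())
    if n=='scene': save(p,'sc2.png',(150,60,450,360),2)
    for d in tails(p): print(*d)
```

```text
[ 451.37103322 -315.31369786  184.30444124]
side [[339. 284.]] [[337. 346.]]
[ 446.  -315.5] 88.3 136 43 [227. 205. 146.] 0.89
[ 193.8 -293.7] -68.5 140 46 [222.  74.  64.] 0.82
[ 443.2 -117.7] 85.0 133 31 [ 77. 129. 197.] 0.81
[ 608.4 -313.8] 157.5 129 49 [222. 199. 141.] 0.75
[ 644.  -160.5] -18.2 128 49 [214. 191. 134.] 0.57
scene [[199. 234.]] [[214. 306.]]
[ 193.7 -293.2] -67.1 138 56 [203.  18.   5.] 0.8
[ 448.  -318.6] 88.2 132 51 [199. 170.  96.] 0.78
[453.3 181.2] 92.0 115 52 [207. 185. 120.] 0.75
[ 645.8 -161.1] -19.6 137 48 [196. 166.  94.] 0.69
[ 445.4 -115.8] 84.0 132 52 [ 52.  99. 165.] 0.6
[ 608.8 -315.3] 159.0 138 46 [204. 175. 100.] 0.58
```

View pics/sc2.png

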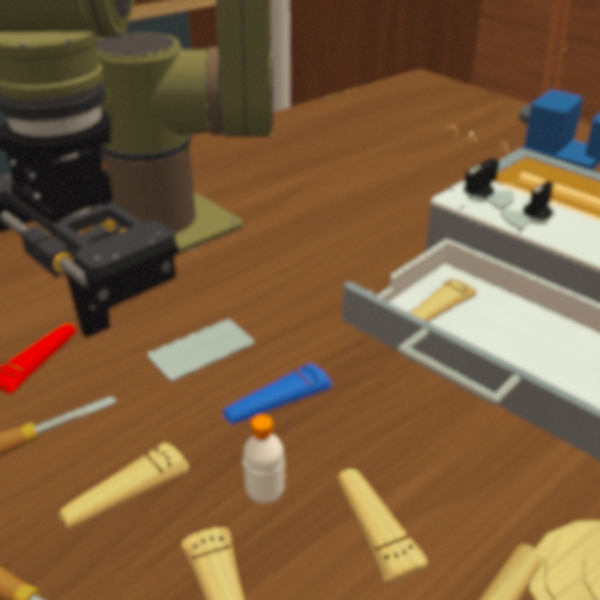

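The fingers met nothing at a reported z of 4.5 mm, and the tips look 6-9 px higher than projected. The true tips may sit above the reported TCP, so I'll find the bench by touch, descending around the tailpiece in small steps.

```bash
python3 - <<'E'
from look import *
p=ctrl.capture('wrist');t=tool()[0];print(ctrl.pinch_z,proj(p,t),proj(p,t+[0,0,19]),go([449.5,-315.5,4]),ctrl.get_obs()['ee_rot'])
for d in tails(p): print(*d)
E
python3 -m creep '[0,0,0.05,0,110, 0,-0.002,0.1,0,110, 0,-0.004,0.16,0,110, 0,-0.004,0.21,0,110, 0,-0.004,0.26,0,110, 0,-0.004,0.29,0,110, 0,-0.004,0.298,0,110, 0,-0.004,0.298,0,110]' 20; python3 -m creep '[0,0,0,0,110, 0,0,0.001,0,110, 0,0,0.002,0,110, 0,0,0.003,0,110, 0,0,0.004,0,110, 0,0,0.005,0,110, 0,0,0.005,0,110, 0,0,0.005,0,110]'
```

```text
18.8 [[320.44832153 232.13044929]] [[320.51237909 243.62906488]] [-0.002, -0.0012, 0.2973] [-2.17608342e+00 -2.26089427e+00  3.22656290e-04]
[ 446.1 -314.4] 88.3 126 41 [244. 232. 172.] 0.87
[ 645.3 -158.6] -18.7 134 47 [230. 215. 159.] 0.65
[ 192.  -291.1] -69.0 131 47 [240.  83.  77.] 0.63
[ 608.2 -313. ] 158.5 136 44 [239. 225. 168.] 0.58
time: 25.15
tool_pos: [447.6, -314.2, 3.4]
ee_rot: [-2.175, -2.26, 0.0]
ft_force: [-0.9, 1.0, 0.3]
width: 48.4
grip_force: 0.0
time: 25.82
tool_pos: [449.1, -315.5, 2.8]
ee_rot: [2.179, 2.263, -0.0]
ft_force: [0.5, 0.2, -0.9]
width: 53.8
grip_force: 0.0
```

```bash
python3 -m creep '[0,0,0.001,0,110, 0,0,0.002,0,110, 0,0,0.004,0,110, 0,0,0.006,0,110, 0,0,0.008,0,110, 0,0,0.008,0,110, 0,0,0.008,0,110, 0,0,0.008,0,110]'; python3 -m creep '[0,0,0,0,255, 0,0,0,0,255, 0,0,0,0,255, 0,0,0,0,255, 0,0,0,0,255, 0,0,0,0,255, 0,0,0,0,255, 0,0,0,0,255]'
```

```text
time: 26.48
tool_pos: [449.1, -315.5, -2.1]
ee_rot: [-2.178, -2.263, 0.0]
ft_force: [-0.2, -0.4, -0.5]
width: 53.9
grip_force: 0.0
time: 27.15
tool_pos: [449.1, -315.5, -2.1]
ee_rot: [2.179, 2.263, -0.0]
ft_force: [0.3, -0.0, -0.1]
width: 5.9
grip_force: 0.0
```

No bench contact at -2, so the reported z does read low. The fingers are shut over the dome, so I touch down on its top (15 mm) to calibrate.

```bash
python3 -m creep '[0,0,0,0,255, 0,0,0.002,0,255, 0,0,0.004,0,255, 0,0,0.006,0,255, 0,0,0.008,0,255, 0,0,0.008,0,255, 0,0,0.008,0,255, 0,0,0.008,0,255]'
```

```text
time: 27.82
tool_pos: [449.1, -315.5, -6.9]
ee_rot: [-2.179, -2.263, 0.0]
ft_force: [0.6, -0.7, 0.1]
width: 0.2
grip_force: 0.0
```

```bash
python3 -m creep '[0,0,0,0,255, 0,0,0.002,0,255, 0,0,0.004,0,255, 0,0,0.006,0,255, 0,0,0.008,0,255, 0,0,0.008,0,255, 0,0,0.008,0,255, 0,0,0.008,0,255]'
```

```text
time: 28.48
tool_pos: [449.3, -315.7, -7.4]
ee_rot: [-2.177, -2.262, 0.001]
ft_force: [-10.4, 8.4, 26.6]
width: 0.5
grip_force: 13.0
```

Contact at a reported z of about -7, so true tip height is roughly reported plus 20 mm. I rise, open and grip lower.

```bash
python3 -m creep '[0,0,-0.03,0,110, 0,0,-0.06,0,110, 0,0,-0.06,0,110, 0,0,-0.06,0,110, 0,0,-0.06,0,110, 0,0,-0.06,0,110, 0,0,-0.06,0,110, 0,0,-0.06,0,110]'; python3 -m creep '[0,0,0,0,110, 0,0,0,0,110, 0,0,0.02,0,110, 0,0,0.04,0,110, 0,0,0.055,0,110, 0,0,0.06,0,110, 0,0,0.065,0,110, 0,0,0.065,0,110]'
```

```text
time: 29.15
tool_pos: [448.5, -315.0, 23.1]
ee_rot: [-2.177, -2.262, 0.0]
ft_force: [0.2, 0.1, 0.1]
width: 48.3
grip_force: 0.0
time: 29.82
tool_pos: [448.5, -315.0, -15.9]
ee_rot: [-2.177, -2.262, 0.0]
ft_force: [0.1, -0.2, -0.2]
width: 54.2
grip_force: 0.0
```

```bash
python3 -m creep '[0,0,0.002,0,255, 0,0,0.002,0,255, 0,0,0.002,0,255, 0,0,0.002,0,255, 0,0,0.002,0,255, 0,0,0.002,0,255, 0,0,0.002,0,255, 0,0,0.002,0,255]' 20
```

```text
time: 30.48
tool_pos: [449.4, -315.7, -15.4]
ee_rot: [2.178, 2.263, 0.0]
ft_force: [-0.3, 0.5, 2.4]
width: 33.2
grip_force: 19.6
```

Gripped at 33 mm. I lift and carry it.

```bash
python3 -m creep '[0,0,-0.02,0,255, 0,0,-0.06,0,255, 0,0,-0.11,0,255, 0,0,-0.16,0,255, 0,0,-0.2,0,255, 0,0,-0.24,0,255, 0,0,-0.26,0,255, 0,0,-0.26,0,255]' 25
python3 - <<'E'
from look import *
p=ctrl.capture('scene')
for n in ('tail0','drawer_handle'):
  for d in ctrl.pinpoint(n,p): print(n,np.round(d['pixel']),round(d['conf'],2),at(p,d['pixel'],28 if n[0]=='t' else 72).round())
o=ctrl.get_obs();print(o['width'],o['tool_pos'],go([535,142,140],np.radians(94.5)))
E
```

```text
time: 31.15
tool_pos: [450.8, -317.0, 144.4]
ee_rot: [2.174, 2.258, 0.001]
ft_force: [-0.1, -0.6, -0.8]
width: 33.2
grip_force: 24.5
tail0 [262. 359.] 0.93 [ 630. -325.   28.]
tail0 [288. 255.] 0.76 [ 459. -128.   28.]
tail0 [335. 319.] 0.75 [ 654. -176.   28.]
tail0 [370. 217.] 0.68 [492. 122.  28.]
tail0 [168. 239.] 0.67 [ 230. -304.   28.]
tail0 [199. 244.] 0.61 [ 295. -257.   28.]
drawer_handle [373. 248.] 0.78 [602. -10.  72.]
drawer_handle [421. 154.] 0.23 [418. 464.  72.]
33.439969291164324 [ 448.28438503 -314.82648564  138.50836781] [0.7553, 0.1735, -0.0015, -0.051]
```

```bash
python3 -m creep '[0.03,0.01,0,0,255, 0.09,0.02,0,0,255, 0.15,0.035,0,0,255, 0.21,0.05,0,0,255, 0.27,0.06,0,0,255, 0.33,0.08,0,0,255, 0.39,0.09,0,0,255, 0.45,0.1,0,0,255]'; python3 -m creep '[0.06,0.02,0,0,255, 0.12,0.03,0,-0.02,255, 0.18,0.05,0,-0.05,255, 0.24,0.06,0,-0.05,255, 0.27,0.065,0,-0.05,255, 0.29,0.07,0,-0.05,255, 0.29,0.07,0,-0.05,255, 0.29,0.07,0,-0.05,255]'
python3 - <<'E'
from look import *
p=ctrl.capture('wrist');save(p,'w7.png')
o=ctrl.get_obs();print(o['width'],o['tool_pos'])
for d in ctrl.cut_out('tail1',p): print(d['bbox'],d['conf'])
for n in ('tail0','drawer_handle','tray_floor'):
  for d in ctrl.pinpoint(n,p): print(n,np.round(d['pixel']),round(d['conf'],2),at(p,d['pixel'],72 if n[0]=='d' else 28).round())
for t in tails(p,34): print(*t)
print(go([535,142,13],np.radians(94.5)))
E
```

```text
time: 31.97
tool_pos: [497.3, -41.4, 137.6]
ee_rot: [-2.176, -2.261, 0.004]
ft_force: [0.7, 0.2, 0.2]
width: 32.6
grip_force: 24.5
time: 32.63
tool_pos: [533.2, 131.7, 138.5]
ee_rot: [-2.132, -2.306, 0.004]
ft_force: [-0.3, -0.8, -0.5]
width: 32.9
grip_force: 24.5
33.103232911607016 [533.40931675 131.13621923 138.92584359]
[285.1, 127.1, 368.8, 327.9] 0.72
[237.8, 118.1, 283.9, 250.3] 0.66
tail0 [263. 187.] 0.85 [477. 132.  28.]
tail0 [320. 243.] 0.78 [537.  78.  28.]
tray_floor [377. 181.] 0.97 [588. 147.  28.]
[536.2  87.9] 92.4 208 77 [183. 162. 111.] 0.72
[476.8 133.5] 92.9 128 43 [185. 164. 114.] 0.66
[0.0182, 0.0029, 0.2119, -0.003]
```

View pics/w7.png

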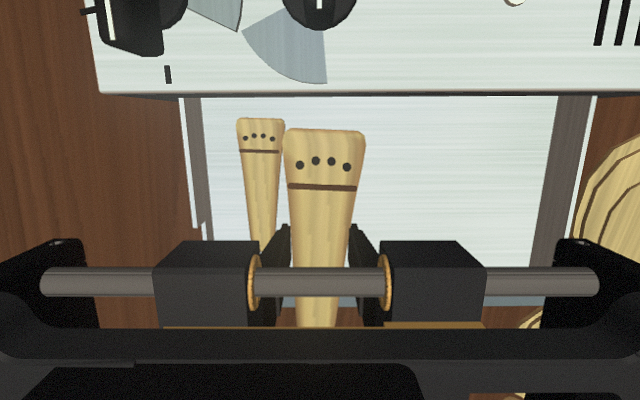

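w7 shows the held tailpiece between the fingers (325,230). tail0 is in the tray at (262,185), wide end to the back, and the tray floor centre is at (377,181). I set this one down at x=547, clear of tail0.

```bash
python3 -m creep '[0.018,0.023,0.04,0,255, 0.018,0.023,0.09,0,255, 0.018,0.023,0.14,0,255, 0.018,0.023,0.17,0,255, 0.018,0.023,0.19,0,255, 0.018,0.023,0.2,0,255, 0.018,0.023,0.206,0,255, 0.018,0.023,0.206,0,255]'; python3 -m creep '[0,0,0.002,0,255, 0,0,0.004,0,255, 0,0,0.006,0,255, 0,0,0.006,0,255, 0,0,0.006,0,255, 0,0,0.006,0,255, 0,0,0.006,0,255, 0,0,0.006,0,255]'
```

```text
time: 33.6
tool_pos: [547.5, 143.8, 16.9]
ee_rot: [2.134, 2.305, 0.001]
ft_force: [-0.5, -1.1, -0.1]
width: 32.8
grip_force: 24.5
time: 34.27
tool_pos: [547.0, 143.9, 13.0]
ee_rot: [2.134, 2.306, 0.0]
ft_force: [-0.7, -1.1, -0.8]
width: 33.1
grip_force: 24.5
```

```bash
python3 -m creep '[0,0,0.001,0,255, 0,0,0.002,0,255, 0,0,0.003,0,255, 0,0,0.003,0,255, 0,0,0.003,0,255, 0,0,0.003,0,255, 0,0,0.003,0,255, 0,0,0.003,0,255]'
```

```text
time: 34.93
tool_pos: [547.1, 143.9, 12.5]
ee_rot: [-2.134, -2.306, 0.001]
ft_force: [-4.9, -1.2, 7.3]
width: 32.6
grip_force: 24.5
```

Floor contact. I open a little, lift, and go back to the tailpieces.

```bash
python3 -m creep '[0,0,0,0,132, 0,0,0,0,132, 0,0,0,0,132, 0,0,0,0,132, 0,0,-0.03,0,132, 0,0,-0.08,0,132, 0,0,-0.14,0,132, 0,0,-0.2,0,132]'; python3 -m creep '[-0.03,0,-0.04,0,132, -0.09,0,-0.1,0,132, -0.15,0,-0.15,0,132, -0.21,0,-0.2,0,132, -0.27,0,-0.2,0,110, -0.33,0,-0.2,0,110, -0.39,0,-0.2,0,110, -0.45,0,-0.2,0,110]'; python3 -m creep '[-0.06,0,0,0,110, -0.12,0,0,0,110, -0.18,0,0,0,110, -0.24,0,0,0,110, -0.29,0,0,0,110, -0.29,0,0,0,110, -0.29,0,0,0,110, -0.29,0,0,0,110]'
python3 - <<'E'
from look import *
p=ctrl.capture('wrist')
for t in tails(p): print(*t)
s=ctrl.capture('side')
for t in tails(s): print('S',*t)
for t in tails(s,34): print('S34',*t)
print(tool()[0])
E
```

```text
time: 35.6
tool_pos: [545.9, 143.7, 131.2]
ee_rot: [-2.133, -2.305, 0.003]
ft_force: [0.3, 0.1, -0.1]
width: 45.9
grip_force: 0.0
time: 36.27
tool_pos: [567.9, -127.7, 251.7]
ee_rot: [2.133, 2.304, 0.001]
ft_force: [0.2, 0.4, 0.5]
width: 54.0
grip_force: 0.0
time: 36.93
tool_pos: [581.2, -298.3, 250.5]
ee_rot: [-2.133, -2.305, -0.0]
ft_force: [-0.4, -0.5, 0.3]
width: 54.3
grip_force: 0.0
[ 192.3 -290.9] -69.2 130 49 [233.  75.  70.] 0.75
[ 645.1 -158.4] -19.0 132 45 [233. 216. 157.] 0.65
[ 598.6 -272.5] 158.5 130 44 [240. 223. 162.] 0.55
S [ 598.2 -274.7] 160.3 129 47 [226. 203. 144.] 0.72
S [ 192.8 -292.7] -68.1 137 44 [230.  74.  65.] 0.72
S [ 644.4 -159.9] -20.3 130 50 [217. 193. 136.] 0.64
S [480.4 188.3] 90.5 102 41 [234. 215. 155.] 0.63
S [551.4 200.6] 91.3 115 46 [232. 215. 160.] 0.62
S [ 446.2 -115. ] 81.5 134 41 [ 78. 132. 201.] 0.61
S34 [ 590.6 -295.2] 160.3 124 46 [226. 203. 144.] 0.72
S34 [ 200.8 -312.5] -68.1 132 43 [230.  74.  65.] 0.72
S34 [ 634.9 -184.8] -20.3 125 48 [217. 193. 136.] 0.64
S34 [477.3 150. ] 90.5 98 40 [234. 215. 155.] 0.63
S34 [545.5 161.8] 91.3 111 44 [232. 215. 160.] 0.62
S34 [ 444.4 -141.6] 81.5 129 39 [ 78. 132. 201.] 0.61
[ 581.5608902  -297.617718    251.39584864]
```

The knock came: B is now at (598,-273), 159.5 degrees. I go above it and turn.

```bash
python3 - <<'E'
from look import *
print(go([598.5,-273,100],np.radians(159.5)))
E
python3 -m creep '[0.01,0.01,0.02,-0.15,110, 0.02,0.02,0.06,-0.3,110, 0.04,0.025,0.1,-0.45,110, 0.04,0.025,0.14,-0.6,110, 0.04,0.025,0.18,-0.75,110, 0.04,0.025,0.22,-0.9,110, 0.04,0.025,0.24,-1,110, 0.04,0.025,0.24,-1,110]'; python3 -m creep '[0,0,0,-0.15,110, 0,0,0,-0.3,110, 0,0,0,-0.45,110, 0,0,0,-0.45,110, 0,0,0,-0.45,110, 0,0,0,-0.45,110, 0,0,0,-0.45,110, 0,0,0,-0.45,110]'
python3 - <<'E'
from look import *
p=ctrl.capture('wrist')
for t in tails(p): print(*t)
print(tool()[0],go([598.5,-273,-16],np.radians(159.5)))
E
```

```text
[0.0387, 0.0313, 0.2523, -1.444]
time: 37.85
tool_pos: [592.2, -271.5, 102.8]
ee_rot: [-1.083, -2.942, -0.002]
ft_force: [0.2, -0.5, -0.0]
width: 53.9
grip_force: 0.0
time: 38.52
tool_pos: [594.5, -273.6, 107.4]
ee_rot: [0.556, 3.092, -0.0]
ft_force: [0.7, 0.7, 0.3]
width: 53.8
grip_force: 0.0
[ 633.2 -155. ] -18.7 106 42 [239. 228. 183.] 0.82
[ 598.2 -271.9] 158.5 132 43 [248. 240. 192.] 0.66
[ 594.45045455 -273.64879378  107.16350403] [-0.0059, 0.0034, 0.2053, 0.003]
```

```bash
python3 -m creep '[-0.006,0.004,0.04,0.02,110, -0.006,0.004,0.09,0.02,110, -0.006,0.004,0.14,0.02,110, -0.006,0.004,0.17,0.02,110, -0.006,0.004,0.19,0.02,110, -0.006,0.004,0.2,0.02,110, -0.006,0.004,0.205,0.02,110, -0.006,0.004,0.205,0.02,110]'; python3 -m creep '[0,0,0,0,255, 0,0,0,0,255, 0,0,0,0,255, 0,0,0,0,255, 0,0,0,0,255, 0,0,0,0,255, 0,0,0,0,255, 0,0,0,0,255]' 25
```

```text
time: 39.28
tool_pos: [599.1, -272.9, -15.5]
ee_rot: [0.578, 3.087, -0.0]
ft_force: [0.7, -0.5, -0.0]
width: 54.0
grip_force: 0.0
time: 39.95
tool_pos: [599.3, -273.2, -14.7]
ee_rot: [0.578, 3.086, -0.001]
ft_force: [-0.2, 0.0, 5.8]
width: 32.7
grip_force: 25.0
```

```bash
python3 -m creep '[0,0,-0.02,0,255, 0,0,-0.06,0,255, 0,0,-0.11,0,255, 0,0,-0.16,0,255, 0,0,-0.2,0.15,255, 0,0,-0.24,0.3,255, 0,0,-0.26,0.45,255, 0,0,-0.26,0.45,255]'; python3 -m creep '[0,0,0,0.15,255, 0,0,0,0.3,255, 0,0,0,0.45,255, 0,0,0,0.6,255, 0,0,0,0.75,255, 0,0,0,0.9,255, 0,0,0,0.98,255, 0,0,0,0.98,255]'
python3 - <<'E'
from look import *
o=ctrl.get_obs();print(o['width'],o['grip_force'],go([617,146,145],np.radians(94.5)))
E
```

```text
time: 40.62
tool_pos: [600.6, -273.5, 144.8]
ee_rot: [1.112, 2.931, -0.001]
ft_force: [0.9, -0.6, -0.2]
width: 33.0
grip_force: 25.0
time: 41.28
tool_pos: [597.6, -272.0, 138.2]
ee_rot: [-2.13, -2.305, 0.001]
ft_force: [0.8, -0.7, -0.7]
width: 32.5
grip_force: 25.0
32.45752707787706 24.959236085414886 [0.692, 0.0873, -0.0102, 0.001]
```

```bash
python3 -m creep '[0.03,0,-0.01,0,255, 0.09,0.01,-0.01,0,255, 0.15,0.02,-0.01,0,255, 0.21,0.03,-0.01,0,255, 0.27,0.04,-0.01,0,255, 0.33,0.05,-0.01,0,255, 0.39,0.05,-0.01,0,255, 0.45,0.06,-0.01,0,255]'; python3 -m creep '[0.06,0.007,0,0,255, 0.12,0.014,0,0,255, 0.17,0.02,0,0,255, 0.21,0.025,0,0,255, 0.235,0.027,0,0,255, 0.24,0.027,0,0,255, 0.24,0.027,0,0,255, 0.24,0.027,0,0,255]'
python3 - <<'E'
from look import *
o=ctrl.get_obs();print(o['width'],o['grip_force'],o['tool_pos'],go([617,146,12],np.radians(94.5)))
p=ctrl.capture('wrist')
for t in tails(p,34): print(*t)
for d in ctrl.pinpoint('tray_floor',p): print(at(p,d['pixel'],28).round(),d['conf'])
E
```

```text
time: 41.95
tool_pos: [612.1, 2.0, 145.7]
ee_rot: [-2.128, -2.309, 0.001]
ft_force: [0.7, 0.5, 0.1]
width: 32.6
grip_force: 25.0
time: 42.62
tool_pos: [618.4, 143.4, 145.9]
ee_rot: [2.133, 2.306, -0.001]
ft_force: [-0.2, -1.1, -0.7]
width: 32.3
grip_force: 25.0
32.272877640539896 24.958036243915558 [618.37030327 143.36957835 145.9127139 ] [0.0047, -0.0018, 0.2232, -0.001]
[476.7 134.9] 92.3 126 45 [173. 154. 110.] 0.97
[546.8 147.6] 92.5 123 45 [177. 158. 112.] 0.79
[621.2  98.9] 94.9 217 79 [177. 157. 108.] 0.67
[589. 142.  28.] 0.74
```

```bash
python3 -m creep '[0.003,-0.001,0.04,0,255, 0.003,-0.001,0.09,0,255, 0.003,-0.001,0.14,0,255, 0.003,-0.001,0.18,0,255, 0.003,-0.001,0.2,0,255, 0.003,-0.001,0.21,0,255, 0.003,-0.001,0.217,0,255, 0.003,-0.001,0.217,0,255]'; python3 -m creep '[0,0,0.002,0,255, 0,0,0.004,0,255, 0,0,0.006,0,255, 0,0,0.007,0,255, 0,0,0.008,0,255, 0,0,0.008,0,255, 0,0,0.008,0,255, 0,0,0.008,0,255]'
```

```text
time: 43.43
tool_pos: [618.5, 145.6, 16.4]
ee_rot: [2.134, 2.305, 0.001]
ft_force: [-0.5, -0.3, -0.2]
width: 32.4
grip_force: 25.0
time: 44.1
tool_pos: [618.8, 146.1, 13.2]
ee_rot: [2.133, 2.305, 0.002]
ft_force: [-2.2, -0.5, 6.8]
width: 32.5
grip_force: 25.0
```

```bash
python3 -m creep '[0,0,0,0,132, 0,0,0,0,132, 0,0,0,0,132, 0,0,0,0,132, 0,0,-0.03,0,132, 0,0,-0.08,0,132, 0,0,-0.14,0,132, 0,0,-0.2,0,132]'; python3 -m creep '[-0.03,0,-0.04,0,132, -0.09,0,-0.1,0,132, -0.15,0,-0.13,0.15,132, -0.21,0,-0.13,0.3,110, -0.27,0,-0.13,0.45,110, -0.33,0,-0.13,0.6,110, -0.39,0,-0.13,0.75,110, -0.45,0,-0.13,0.9,110]'
python3 - <<'E'
from look import *
print(go([645,-159,180],np.radians(-19)))
E
```

```text
time: 44.77
tool_pos: [616.8, 145.7, 131.0]
ee_rot: [-2.133, -2.305, 0.003]
ft_force: [0.6, 0.6, -0.6]
width: 46.0
grip_force: 0.0
time: 45.43
tool_pos: [638.6, -125.0, 208.9]
ee_rot: [-2.804, -1.417, 0.0]
ft_force: [0.2, 0.3, 0.1]
width: 53.8
grip_force: 0.0
[-0.0392, 0.0422, 0.0482, 1.613]
```

```bash
python3 -m creep '[-0.02,0.02,0,0.15,110, -0.039,0.042,0,0.3,110, -0.039,0.042,0.02,0.45,110, -0.039,0.042,0.04,0.6,110, -0.039,0.042,0.05,0.75,110, -0.039,0.042,0.05,0.9,110, -0.039,0.042,0.05,1,110, -0.039,0.042,0.05,1,110]'; python3 -m creep '[0,0,0,0.15,110, 0,0,0,0.3,110, 0,0,0,0.45,110, 0,0,0,0.6,110, 0,0,0,0.62,110, 0,0,0,0.62,110, 0,0,0,0.62,110, 0,0,0,0.62,110]'
python3 - <<'E'
from look import *
p=ctrl.capture('wrist')
for t in tails(p): print(*t)
s=ctrl.capture('side')
for t in tails(s): print('S',*t)
for d in ctrl.pinpoint('glue',s): print('glue',at(s,d['pixel'],0).round(),d['conf'])
print(tool()[0],go([645,-159,-16],np.radians(-19)))
E
```

```text
time: 46.1
tool_pos: [645.1, -157.0, 178.4]
ee_rot: [-3.132, -0.243, 0.002]
ft_force: [-0.2, -0.0, 0.7]
width: 53.9
grip_force: 0.0
time: 46.77
tool_pos: [645.4, -157.0, 179.1]
ee_rot: [3.099, -0.514, -0.0]
ft_force: [0.0, -0.4, -0.7]
width: 53.9
grip_force: 0.0Traceback (most recent call last):
  File "<stdin>", line 3, in <module>
  File "look.py", line 26, in tails
    if np.ptp(t[s>15])<np.ptp(t[s<-15]): u,n,s,t=-u,-n,-s,-t
       ~~~~~~^^^^^^^^^
    return _methods._ptp(a, axis=axis, out=out, **kwargs)
           ~~~~~~~~~~~~~^^^^^^^^^^^^^^^^^^^^^^^^^^^^^^^^^
    umr_maximum(a, axis, None, out, keepdims),
    ~~~~~~~~~~~^^^^^^^^^^^^^^^^^^^^^^^^^^^^^^
ValueError: zero-size array to reduction operation maximum which has no identity
```

```bash
sed -i 's/        if np.ptp(t\[s>15/        if np.ptp(s)<90: continue\n&/' look.py
python3 - <<'E'
from look import *
p=ctrl.capture('wrist')
for t in tails(p): print(*t)
s=ctrl.capture('side')
for t in tails(s): print('S',*t)
for d in ctrl.pinpoint('glue',s): print('glue',at(s,d['pixel'],0).round(),d['conf'])
print(tool()[0],go([645,-159,-16],np.radians(-19)))
E
```

```text
[ 644.1 -158.5] -18.8 132 42 [226. 206. 144.] 0.89
[ 455.8 -116.6] -106.7 129 23 [ 61.  93. 160.] 0.69
S [ 193.8 -294.2] -68.8 133 43 [228.  69.  62.] 0.94
S [ 644.6 -160. ] -20.7 126 46 [214. 191. 134.] 0.82
S [549.7 532.8] -102.0 175 62 [109. 111. 102.] 0.73
S [480.1 193.4] 89.8 103 41 [227. 209. 150.] 0.71
S [625.8 204.2] 94.9 113 48 [223. 205. 150.] 0.68
S [ 445.9 -115.7] 81.3 139 42 [ 74. 123. 189.] 0.62
S [550.9 200.5] 93.3 114 41 [226. 207. 148.] 0.61
glue [ 542. -207.    0.] 0.6
[ 645.41312454 -157.05119265  179.13155788] [0.0004, 0.0033, 0.3252, 0.001]
```

```bash
python3 -m creep '[0,0.003,0.06,0,110, 0,0.003,0.12,0,110, 0,0.003,0.18,0,110, 0,0.003,0.24,0,110, 0,0.003,0.29,0,110, 0,0.003,0.31,0,110, 0,0.003,0.325,0,110, 0,0.003,0.325,0,110]'; python3 -m creep '[0,0,0,0,110, 0,0,0,0,255, 0,0,0,0,255, 0,0,0,0,255, 0,0,0,0,255, 0,0,0,0,255, 0,0,0,0,255, 0,0,0,0,255]' 25
```

```text
time: 47.78
tool_pos: [644.1, -158.5, -17.2]
ee_rot: [-3.098, 0.517, 0.004]
ft_force: [-1.2, -0.0, 0.4]
width: 54.0
grip_force: 0.0
time: 48.45
tool_pos: [645.7, -159.1, -14.4]
ee_rot: [3.098, -0.517, 0.003]
ft_force: [-0.5, 0.9, 5.7]
width: 32.6
grip_force: 25.0
```

Gripped. I lift, turn back 113 degrees anticlockwise, and carry it to x=687.

```bash
python3 -m creep '[0,0,-0.02,0,255, 0,0,-0.06,0,255, 0,0,-0.11,0,255, 0,0,-0.16,-0.1,255, 0,0,-0.2,-0.25,255, 0,0,-0.24,-0.4,255, 0,0,-0.27,-0.55,255, 0,0,-0.27,-0.6,255]'; python3 -m creep '[0,0,0,-0.15,255, 0,0,0,-0.3,255, 0,0,0,-0.45,255, 0,0,0,-0.6,255, 0,0,0,-0.75,255, 0,0,0,-0.9,255, 0,0,0,-1,255, 0,0,0,-1,255]'; python3 -m creep '[0,0,0,-0.15,255, 0,0,0,-0.3,255, 0,0,0,-0.45,255, 0,0,0,-0.6,255, 0,0,0,-0.75,255, 0,0,0,-0.9,255, 0,0,0,-0.92,255, 0,0,0,-0.92,255]'
python3 - <<'E'
from look import *
o=ctrl.get_obs();print(o['width'],o['grip_force'],go([687,152,145],np.radians(94.5)))
E
```

```text
time: 49.12
tool_pos: [647.4, -159.5, 152.4]
ee_rot: [3.13, 0.227, 0.013]
ft_force: [-0.2, -0.4, -0.4]
width: 33.1
grip_force: 25.0
time: 49.78
tool_pos: [644.4, -158.6, 146.1]
ee_rot: [-2.81, -1.404, 0.001]
ft_force: [-0.1, -0.3, -0.6]
width: 32.9
grip_force: 25.0
time: 50.45
tool_pos: [644.7, -158.7, 146.1]
ee_rot: [-2.138, -2.302, 0.0]
ft_force: [0.2, -0.0, -0.0]
width: 33.0
grip_force: 25.0
32.95899152973622 24.994516968727112 [0.5112, 0.1086, 0.0019, -0.006]
```

```bash
python3 -m creep '[0.04,0.01,0,0,255, 0.1,0.02,0,0,255, 0.16,0.03,0,0,255, 0.22,0.045,0,0,255, 0.28,0.06,0,0,255, 0.34,0.07,0,0,255, 0.4,0.08,0,0,255, 0.45,0.1,0,0,255]'; python3 -m creep '[0.03,0.005,0,0,255, 0.05,0.009,0,0,255, 0.058,0.009,0,0,255, 0.058,0.009,0,0,255, 0.058,0.009,0,0,255, 0.058,0.009,0,0,255, 0.058,0.009,0,0,255, 0.058,0.009,0,0,255]'
python3 - <<'E'
from look import *
p=ctrl.capture('wrist')
for t in tails(p,34): print(*t)
for d in ctrl.pinpoint('tray_floor',p): print(at(p,d['pixel'],28).round(),d['conf'])
o=ctrl.get_obs();print(o['width'],o['grip_force'],o['tool_pos'],go([687,152,16],np.radians(94.5)))
E
```

```text
time: 51.12
tool_pos: [682.9, 117.6, 146.2]
ee_rot: [-2.137, -2.302, 0.0]
ft_force: [1.2, -0.3, 0.0]
width: 32.7
grip_force: 25.0
time: 51.78
tool_pos: [686.5, 149.0, 146.2]
ee_rot: [2.136, 2.304, -0.0]
ft_force: [-0.2, -0.4, -0.1]
width: 32.5
grip_force: 25.0
[477.  132.8] 93.4 131 49 [177. 157. 110.] 0.94
[546.6 144.7] 91.9 129 46 [181. 161. 115.] 0.78
[618.2 149. ] 94.9 128 44 [186. 165. 116.] 0.77
[689.8 104. ] 94.2 216 76 [184. 163. 112.] 0.61
[590. 145.  28.] 0.6
32.8940128222348 24.995050728321075 [686.48215527 149.61095442 146.19895603] [0.0039, 0.0012, 0.217, -0.002]
```

```bash
python3 -m creep '[0.003,0.001,0.04,0,255, 0.003,0.001,0.09,0,255, 0.003,0.001,0.14,0,255, 0.003,0.001,0.18,0,255, 0.003,0.001,0.2,0,255, 0.003,0.001,0.21,0,255, 0.003,0.001,0.217,0,255, 0.003,0.001,0.217,0,255]'; python3 -m creep '[0,0,0.002,0,255, 0,0,0.004,0,255, 0,0,0.006,0,255, 0,0,0.007,0,255, 0,0,0.008,0,255, 0,0,0.008,0,255, 0,0,0.008,0,255, 0,0,0.008,0,255]'
```

```text
time: 52.6
tool_pos: [687.4, 152.0, 16.4]
ee_rot: [2.133, 2.305, 0.001]
ft_force: [-1.0, 0.3, -0.2]
width: 32.5
grip_force: 25.0
time: 53.27
tool_pos: [687.9, 152.2, 13.5]
ee_rot: [2.133, 2.305, 0.002]
ft_force: [-1.5, -1.1, 6.3]
width: 32.4
grip_force: 25.0
```

```bash
python3 -m creep '[0,0,0,0,132, 0,0,0,0,132, 0,0,0,0,132, 0,0,0,0,132, 0,0,-0.03,0,132, 0,0,-0.08,0,132, 0,0,-0.14,0,132, 0,0,-0.2,0,132]'; python3 -m creep '[-0.03,-0.02,-0.04,0,200, -0.07,-0.04,-0.1,0,255, -0.12,-0.06,-0.15,0,255, -0.18,-0.08,-0.15,0,255, -0.24,-0.1,-0.15,0,255, -0.3,-0.12,-0.15,0,255, -0.34,-0.14,-0.15,0,255, -0.34,-0.14,-0.15,0,255]'
python3 - <<'E'
from look import *
p=ctrl.capture('wrist')
for t in tails(p,34): print(*t)
for n in ('tray_floor','drawer_handle'):
  for d in ctrl.pinpoint(n,p): print(n,at(p,d['pixel'],28 if n[0]=='t' else 72).round(),d['conf'])
o=ctrl.get_obs();print(o['width'],o['tool_pos'],go([601,-40,40],np.radians(94.5)))
s=ctrl.capture('scene')
for d in ctrl.pinpoint('drawer_handle',s): print(at(s,d['pixel'],72).round(),d['conf'])
for t in tails(s,34): print('S',*t)
E
```

```text
time: 53.93
tool_pos: [685.8, 151.9, 130.8]
ee_rot: [-2.132, -2.304, 0.004]
ft_force: [1.1, -0.0, -0.6]
width: 45.9
grip_force: 0.0
time: 54.6
tool_pos: [617.5, -62.2, 221.0]
ee_rot: [2.139, 2.3, -0.003]
ft_force: [0.4, 0.4, -0.1]
width: 1.7
grip_force: 0.0
[ 456.6 -107.1] 81.4 125 44 [ 61.  91. 159.] 0.79
tray_floor [625.  82.  28.] 0.66
drawer_handle [599.  -3.  72.] 0.75
0.276241911699901 [619.10684613 -57.11204614 220.93114187] [0.0307, -0.0278, 0.3016, -0.001]
[313. 434.  72.] 0.72
[600.  -2.  72.] 0.58
S [ 230.6 -304.9] -67.5 127 45 [212.  13.   3.] 0.87
S [476.4 146.6] 92.6 108 44 [212. 189. 120.] 0.75
S [618.5 162.4] 97.1 111 48 [213. 190. 122.] 0.71
S [547.5 156.8] 92.7 119 51 [212. 192. 129.] 0.71
S [ 469.9 -135.2] 83.3 125 48 [ 53. 103. 172.] 0.71
S [688.6 165.2] 94.9 117 47 [213. 191. 126.] 0.68
```

All four lie well in the tray at x = 477, 547, 618 and 688, spaced apart. Now I push the bar from the front.

```bash
python3 -m creep '[0.02,-0.015,0.02,0,255, 0.03,-0.028,0.07,0,255, 0.03,-0.028,0.13,0,255, 0.03,-0.028,0.19,0,255, 0.03,-0.028,0.25,0,255, 0.03,-0.028,0.29,0,255, 0.03,-0.028,0.31,0,255, 0.03,-0.028,0.31,0,255]'; python3 -m creep '[0.01,0,0,0,255, 0.02,0,0,0,255, 0.03,0,0,0,255, 0.045,0,0,0,255, 0.06,0,0,0,255, 0.075,0,0,0,255, 0.09,0,0,0,255, 0.105,0,0,0,255]'
```

```text
time: 55.62
tool_pos: [598.3, -40.0, 31.4]
ee_rot: [-2.129, -2.303, 0.006]
ft_force: [0.2, -0.0, -0.1]
width: 0.7
grip_force: 0.0
time: 56.28
tool_pos: [596.3, 22.5, 35.8]
ee_rot: [2.133, 2.305, 0.001]
ft_force: [1.1, -3.2, 2.1]
width: 0.4
grip_force: 1.4
```

```bash
python3 -m creep '[0.02,0,0,0,255, 0.04,0,0,0,255, 0.06,0,0,0,255, 0.085,0,0,0,255, 0.11,0,0,0,255, 0.135,0,0,0,255, 0.155,0,0,0,255, 0.17,0,0,0,255]'; python3 -m creep '[0.01,0,0,0,255, 0.02,0,0,0,255, 0.028,0,0,0,255, 0.034,0,0,0,255, 0.038,0,0,0,255, 0.042,0,0,0,255, 0.046,0,0,0,255, 0.046,0,0,0,255]'
```

```text
time: 56.95
tool_pos: [587.2, 125.0, 34.7]
ee_rot: [-2.132, -2.306, 0.001]
ft_force: [0.3, -2.7, 2.6]
width: 0.8
grip_force: 1.4
time: 57.62
tool_pos: [585.5, 146.8, 34.7]
ee_rot: [2.13, 2.304, -0.011]
ft_force: [-1.1, -14.1, 3.8]
width: 0.7
grip_force: 7.1
```

```bash
python3 -m creep '[0.002,0,0,0,255, 0.004,0,0,0,255, 0.006,0,0,0,255, 0.008,0,0,0,255, 0.008,0,0,0,255, 0.008,0,0,0,255, 0.008,0,0,0,255, 0.008,0,0,0,255]';  python3 - <<'E'
from look import *
for n in ('side','scene'):
  p=ctrl.capture(n)
  for d in ctrl.pinpoint('drawer_handle',p): print(n,np.round(d['pixel']),at(p,d['pixel'],72).round(),round(d['conf'],2))
E
```

```text
time: 58.28
tool_pos: [585.4, 146.8, 34.8]
ee_rot: [2.126, 2.3, -0.02]
ft_force: [-1.4, -27.6, 4.0]
width: 0.5
grip_force: 14.1
side [366. 180.] [573. 175.  72.] 0.83
scene [411. 215.] [588. 153.  72.] 0.63
```

The drawer is home against its stop (27 N, no motion). I back off and go to the lock knob.

```bash
python3 -m creep '[-0.02,0,0,0,255, -0.04,0,-0.02,0,255, -0.04,0,-0.08,0,220, -0.04,0,-0.14,0,200, -0.04,0,-0.2,0,180, -0.04,0,-0.26,0,150, -0.04,0,-0.3,0,150, -0.04,0,-0.3,0,150]'
python3 - <<'E'
from look import *
print(tool()[0],go([432.8,260.5,212],np.radians(95)))
E
```

```text
time: 59.15
tool_pos: [591.2, 132.6, 224.5]
ee_rot: [2.128, 2.3, 0.019]
ft_force: [0.9, 0.5, 1.2]
width: 34.8
grip_force: 0.0
[591.16177138 132.64536857 224.47286474] [0.2329, -0.2469, 0.0178, -0.012]
```

```bash
python3 -m creep '[0.04,-0.04,0,0,150, 0.08,-0.09,0,0,150, 0.12,-0.13,0,0,150, 0.16,-0.17,0,0,150, 0.2,-0.21,0,0,150, 0.233,-0.247,0,0,150, 0.233,-0.247,0.02,0,150, 0.233,-0.247,0.02,0,150]'
python3 - <<'E'
from look import *
p=ctrl.capture('wrist')
for n in('bolt_grip','lamp_grip'):
  for d in ctrl.pinpoint(n,p): print(n,np.round(d['pixel']),at(p,d['pixel'],166).round(),round(d['conf'],2))
print(tool()[0],go([432.8,260.5,151],np.radians(95)))
E
```

```text
time: 59.82
tool_pos: [426.8, 260.1, 201.3]
ee_rot: [-2.13, -2.308, 0.003]
ft_force: [-0.6, -0.8, -0.5]
width: 39.0
grip_force: 0.0
bolt_grip [326. 213.] [431. 262. 166.] 0.85
lamp_grip [448. 213.] [522. 270. 166.] 0.58
[429.17275545 259.15176664 202.96649945] [0.0018, 0.0062, 0.0866, -0.013]
```

```bash
python3 -m creep '[0.002,0.006,0.03,0,150, 0.002,0.006,0.06,0,150, 0.002,0.006,0.086,0,150, 0.002,0.006,0.086,0,255, 0.002,0.006,0.086,0,255, 0.002,0.006,0.086,0,255, 0.002,0.006,0.086,0,255, 0.002,0.006,0.086,0,255]' 20; python3 -m creep '[0,0,0,0,255, 0,0,0,0.12,255, 0,0,0,0.25,255, 0,0,0,0.38,255, 0,0,0,0.5,255, 0,0,0,0.62,255, 0,0,0,0.75,255, 0,0,0,0.85,255]'
```

```text
time: 60.63
tool_pos: [432.9, 261.2, 153.2]
ee_rot: [2.134, 2.305, 0.002]
ft_force: [-1.4, 0.1, 2.9]
width: 15.7
grip_force: 20.0
time: 61.3
tool_pos: [433.3, 261.1, 153.2]
ee_rot: [2.773, 1.473, 0.004]
ft_force: [-0.5, -1.5, 4.6]
width: 15.7
grip_force: 20.0
```

```bash
python3 -m creep '[0,0,0,0.12,255, 0,0,0,0.25,255, 0,0,0,0.38,255, 0,0,0,0.5,255, 0,0,0,0.62,255, 0,0,0,0.75,255, 0,0,0,0.88,255, 0,0,0,0.95,255]'
python3 - <<'E'
from look import *
o=ctrl.get_obs();m=tool()[1].as_matrix();print(o['wrist_torque'],np.degrees(np.arctan2(m[1,0],m[0,0])))
E
```

```text
time: 61.97
tool_pos: [433.6, 260.7, 153.2]
ee_rot: [3.119, 0.362, 0.005]
ft_force: [0.6, -3.2, 3.5]
width: 15.8
grip_force: 20.2
[-0.62053073  0.07504633  0.36030243] 13.230142040630268
```

The lock is at its stop (torque 0.36 N m, 81 degrees turned). Now the lamp switch.

```bash
python3 -m creep '[0,0,0,0,150, 0,0,0,0,150, 0,0,0,0,150, 0,0,-0.06,0,150, 0,0,-0.1,-0.12,150, 0,0,-0.1,-0.26,150, 0,0,-0.1,-0.4,150, 0,0,-0.1,-0.5,150]'; python3 -m creep '[0,0,0,-0.15,150, 0,0,0,-0.3,150, 0,0,0,-0.45,150, 0,0,0,-0.6,150, 0,0,0,-0.75,150, 0,0,0,-0.9,150, 0,0,0,-1,150, 0,0,0,-1,150]'
python3 - <<'E'
from look import *
print(tool()[0],go([522.3,267.5,205],np.radians(94.5)))
E
```

```text
time: 62.63
tool_pos: [432.4, 261.4, 212.1]
ee_rot: [-2.985, -0.978, -0.002]
ft_force: [-0.5, 0.0, -0.5]
width: 39.3
grip_force: 0.0
time: 63.3
tool_pos: [432.1, 261.2, 211.2]
ee_rot: [-2.387, -2.041, 0.001]
ft_force: [0.3, 0.2, 0.7]
width: 39.4
grip_force: 0.0
[432.0505666  261.1678919  211.15114237] [0.0338, 0.147, 0.0102, -0.299]
```

```bash
python3 -m creep '[0.01,0.05,0,-0.12,150, 0.02,0.1,0,-0.24,150, 0.034,0.147,0,-0.3,150, 0.034,0.147,0,-0.3,150, 0.034,0.147,0.01,-0.3,150, 0.034,0.147,0.01,-0.3,150, 0.034,0.147,0.01,-0.3,150, 0.034,0.147,0.01,-0.3,150]'
python3 - <<'E'
from look import *
p=ctrl.capture('wrist')
for n in('bolt_grip','lamp_grip'):
  for d in ctrl.pinpoint(n,p): print(n,np.round(d['pixel']),at(p,d['pixel'],166).round(),round(d['conf'],2))
print(tool()[0],go([522.3,267.5,151],np.radians(94.5)))
E
```

```text
time: 63.97
tool_pos: [521.6, 267.4, 205.5]
ee_rot: [-2.134, -2.306, 0.0]
ft_force: [0.2, -0.7, 0.6]
width: 39.1
grip_force: 0.0
bolt_grip [200. 213.] [430. 260. 166.] 0.6
lamp_grip [321. 209.] [522. 271. 166.] 0.6
[522.16673823 267.45386353 206.08369511] [0.0, 0.0001, 0.0918, -0.001]
```

```bash
python3 -m creep '[0,0,0.03,0,150, 0,0,0.06,0,150, 0,0,0.088,0,150, 0,0,0.09,0,255, 0,0,0.09,0,255, 0,0,0.09,0,255, 0,0,0.09,0,255, 0,0,0.09,0,255]' 15; python3 -m creep '[0,0,0,0,255, 0,0,0,0.12,255, 0,0,0,0.25,255, 0,0,0,0.38,255, 0,0,0,0.5,255, 0,0,0,0.62,255, 0,0,0,0.75,255, 0,0,0,0.8,255]'; python3 -m creep '[0,0,0,0.12,255, 0,0,0,0.25,255, 0,0,0,0.38,255, 0,0,0,0.5,255, 0,0,0,0.56,255, 0,0,0,0.58,255, 0,0,0,0.6,255, 0,0,0,0.6,255]'
python3 - <<'E'
from look import *
o=ctrl.get_obs();m=tool()[1].as_matrix();print(o['wrist_torque'],np.degrees(np.arctan2(m[1,0],m[0,0])))
E
```

```text
time: 64.78
tool_pos: [522.7, 267.6, 153.3]
ee_rot: [-2.133, -2.306, -0.001]
ft_force: [-1.4, 0.2, 2.0]
width: 13.9
grip_force: 15.0
time: 65.45
tool_pos: [522.5, 267.7, 153.3]
ee_rot: [-2.744, -1.528, -0.001]
ft_force: [-4.5, -0.6, 6.0]
width: 13.8
grip_force: 15.0
time: 66.12
tool_pos: [522.6, 267.9, 153.3]
ee_rot: [-3.023, -0.852, -0.001]
ft_force: [-4.2, -0.7, 6.0]
width: 14.1
grip_force: 15.3
[-0.10429069  0.96415332  0.30554674] 31.47493266440575
```

```bash
python3 -m creep '[0,0,0,0,150, 0,0,0,0,150, 0,0,0,0,150, 0,0,0,0,150, 0,0,-0.05,0,150, 0,0,-0.11,0,150, 0,0,-0.17,0,150, 0,0,-0.2,0,150]'; python3 -m creep '[0,0,0,0,150, 0,0,0,0,150, 0,0,0,0,150, 0,0,0,0,150, 0,0,0,0,150, 0,0,0,0,150, 0,0,0,0,150, 0,0,0,0,150]'
python3 - <<'E'
from look import *
p=ctrl.capture('wrist')
for n in('bolt_grip','lamp_grip'):
  for c in ctrl.cut_out(n,p)[:2]:
    ys,xs=np.nonzero(c['mask']);q=np.array([at(p,(x,y),172)[:2] for x,y in zip(xs,ys)]);u=np.linalg.svd(q-q.mean(0),full_matrices=False)[2][0]
    print(n,q.mean(0).round(),np.degrees(np.arctan2(u[1],u[0]))%180,c['conf'])
for n in ('side','scene'):
  s=ctrl.capture(n)
  for d in ctrl.pinpoint('drawer_handle',s): print(n,np.round(d['pixel']),round(d['conf'],2))
E
```

```text
time: 66.78
tool_pos: [524.2, 267.8, 276.7]
ee_rot: [-3.024, -0.851, -0.011]
ft_force: [0.3, 0.7, -0.0]
width: 39.3
grip_force: 0.0
time: 67.45
tool_pos: [522.4, 267.3, 271.0]
ee_rot: [3.024, 0.851, -0.001]
ft_force: [-0.5, 0.3, 0.6]
width: 39.4
grip_force: 0.0
bolt_grip [463. 249.] 108.96893913983737 0.85
lamp_grip [514. 271.] 2.5266897746787436 0.76
side [371. 181.] 0.75
scene [412. 214.] 0.83
```

```bash
python3 -m creep '[-0.05,0,0,0,150, -0.1,0,0,0,150, -0.16,0,0,0,150, -0.21,0,0,0,150, -0.25,0,0,0,150, -0.25,0,0,0,150, -0.25,0,0,0,150, -0.25,0,0,0,150]'
python3 - <<'E'
from look import *
p=ctrl.capture('wrist')
dark=p['color'].max(2)<75
for n,(x,y),l,yaw in(('bolt',(433,260.5),36,14.3),('lamp',(522.3,267.5),24,34.5)):
  # darkness of a line across the bar at its top height, just inside and beyond the flange
  for r in (26,32) if n=='bolt' else (21.5,):
    best=[]
    for a in range(-30,150,6):
      v=[]
      for s in(1,-1):
        X=[x+s*r*np.cos(np.radians(a)),y+s*r*np.sin(np.radians(a)),178]
        c=proj(p,X)[0].round().astype(int);v.append(int(dark[c[1],c[0]]) if 0<=c[1]<400 and 0<=c[0]<640 else 9)
      best.append((a,*v))
    print(n,r,[b for b in best if b[1]+b[2]==2])
  for c in ctrl.cut_out(n+'_grip',p)[:1]: print(c['bbox'],proj(p,[x,y,166]).round())
E
```

```text
time: 68.47
tool_pos: [395.1, 189.3, 271.9]
ee_rot: [-3.024, -0.851, -0.002]
ft_force: [0.5, 0.2, 0.0]
width: 39.2
grip_force: 0.0
bolt 26 [(0, 1, 1), (6, 1, 1)]
bolt 32 [(6, 1, 1)]
[254.2, 79.5, 327.1, 159.8] [[276. 118.]]
lamp 21.5 []
[275.8, 1.5, 341.5, 87.6] [[320.  21.]]
```

The lamp only turns its full travel with the lock beyond 1.28 rad, and both knobs reached their stops. Handing in.

```bash
python3 -c "
from rig import ctrl
print(ctrl.finish_job())"
```

```text
the job is handed in; nothing more can be done
None
```

I handed the job in; the system confirmed receipt but gave no verdict. All four tailpieces lie lengthwise in the shut drawer with their narrow ends to the handle. Both knobs reached their clockwise stops, judged by wrist torque and turn angle, as my last camera check of the lamp knob was inconclusive. Nothing touched the glue bottle.

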